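# Index the scrap stand's cap to the blue tub and bin the brass offcut

### The job

Set the scrap stand to take brass: press its sprung cap down to free the lock, keep it down while you turn it by its orange lug until the window is over the blue tub, and let it spring fully up so that it locks there. Then put the brass offcut through the window into the blue tub. Do not force the cap (about 15 N pressed down frees it, 45 N damages it) and leave the other things on the bench alone.

Things in the scene. Friction and masses are not known exactly. Their poses are not given: they have to be found in the camera images.
- stand: Round scrap stand fixed to the bench. Base disc 272 mm across, 12 mm thick; origin on its axis at bench height. Tubs stand on the base 80 mm from the axis at +90, 180 and -90 deg about z from the stand's +x (colours vary); the cap is parked over the empty place at +x. A 38 mm column carries a fixed collar 92 mm across, from 100 to 115 mm above the bench (its nut to 122), notched below at each tub.
- tub_blue: Blue round open tub fixed on the base, 108 mm across at its flared rim, 92 mm below the flare, 82 at the foot, 60 high, wall 4, floor 5; foot 12 mm and rim 72 mm above the bench. Origin: centre of its underside. Red and yellow tubs of the same size stand in the other places. Tubs stick out 20 mm beyond the cap's rim, so the colours show from above.
- window (a point): Centre of the only opening of the grey cap, 80 mm from the axis, at the cap's top face (98 mm above the bench when up). The cap is a round plate 228 mm across, 8 mm thick, turning about the column; the sector-shaped window runs from 48 to 108 mm from the axis and over 72 deg. Site x axis: away from the stand's axis. A brass key on the cap, under the collar, points at the window.
- lug (a point): Centre of the top of the orange lug on the cap, 80 mm from the axis, exactly opposite the window: 30 mm radially, 16 mm across, its top 40 mm above the cap's top face (138 mm above the bench when up). Push it sideways; press down on it or on the plate beside it (a finger pressing the plate also drags the cap round by friction).
- cap (a joint): Turn of the cap, rad, counter-clockwise from above positive, 0 with the window over the stand's +x (no tub), stops at -3.7 and 3.7: every tub can be reached. Stiff (0.12 N m), stays where left. When up, the key locks it with 0.4 rad play parked, 0.06 at a tub. Let up within 0.1 rad of a tub's angle it finds the notch and rises fully; elsewhere it stays caught part-way.
- press (a joint): How far the cap is pressed down, m: 0 fully up (locked), 0.007 and more free to turn, stop at 0.010. The spring needs about 5 N to start, 11 N at 7 mm, 13 N at the stop. The cap moves straight down without tilting wherever it is pressed.
- offcut_mid (a point): Centre of the brass offcut, a loose block 60 mm (its x) by 30 mm (its y) by 36 mm high, about 0.35 kg, lying flat on the bench to the left or right of the stand; a dark steel block of about the same size lies on the other side.
- steel_block: Dark steel block 60 x 34 x 36 mm, loose on the bench, not to be touched. Origin: centre of its underside.
- vee_block: Steel vee block 70 x 50 x 41 mm, loose at the far left. Origin: centre of its underside.
- packer: Pale wooden packing piece 110 x 45 x 25 mm, loose at the far right. Origin: centre of its underside.
- wrench: Steel wrench 190 mm long lying near the robot on the left. Origin: its middle, on the bench.
- bench_brush: Brush 200 mm long lying near the robot on the right. Origin: its middle, on the bench.
- oil_bottle: White bottle 60 mm across and 160 mm high at the far right. Origin: centre of its underside.
- bush: Aluminium bush 60 mm across, 40 mm high, at the back. Origin: centre of its underside.
Things that resemble listed ones, but are neither listed nor needed, are in the scene too. What is meant by the part that bears offcut_mid is not red, and is the smaller of those in its own colour.

How it is judged:
On the way:
1. the cap is turned with its window over the blue tub and is fully up, locked, before the offcut goes in (horizontal distance between window and tub_blue below 0.012 m and value of joint press below 0.002 m and horizontal distance between offcut_mid and stand above 0.15 m), for 0.2 s.
At the end, for the whole second after the job is handed in: The cap is locked fully up (pressed less than 2 mm) with the window's centre within 12 mm, seen from above, of the blue tub's centre, and the brass offcut lies at rest in the blue tub (its centre within 45 mm of the tub's axis and less than 70 mm above the bench) (horizontal distance between window and tub_blue below 0.012 m and value of joint press below 0.002 m and horizontal distance between offcut_mid and tub_blue below 0.045 m and height (world z) of offcut_mid below 0.07 m and linear speed of offcut below 0.03 m/s); the robot touches nothing.
It fails at once if the cap is forced: the arm or its fingers load it with more than 45 N (contact force between any of the fingers, the arm and cap above 45 N).
It fails at once if another thing on the bench is shifted by more than 30 mm (distance of any of steel_block, vee_block, packer, wrench, bench_brush, oil_bottle, bush from where it was at the start of the episode above 0.03 m).
It also fails if it takes over 67 s, if anything falls off the work surface, if the arm or the gripper's body presses on something with over 40 N, if the wrist force passes 120 N, or if a joint passes its speed limit or range.

### The arm

A 6-joint arm with a two-finger parallel gripper is mounted at the origin on the work surface. World frame = base frame: x ahead of the robot, y to its left, z up, the work surface at z = 0. Lengths are in m, angles in rad, forces in N, time in s.
With the tool pointing down it reaches from about 0.35 to 0.775 m from the base axis. Payload 5.5 kg.
Tool frame: the origin (TCP) lies between the finger pads; the fingertips stand 19 mm ahead of it and the grasp point (between the pads) is the TCP; z points along the fingers, y is the direction in which the jaws open and shut (so a half turn about z gives the same grasp; the last joint's range is limited). The gripper opens to 85 mm and grips with 20 to 120 N. Pads are 22 mm wide; open, the fingers measure 114 mm over their backs; the gripper's body (76 mm by 85 mm) begins 54 mm behind the grasp point. The pads swing forward as they close: fully open they stand 13 mm farther back than shut.
Start: joints at [-1.405, 0.313, 0.046, 1.304, 0, 1.431], TCP at [0.173, -0.548, 0.219] pointing down, gripper open.
Joint ranges: [-2.76, 2.76], [-0.86, 1.69], [-1.03, 1.26], [-2.2, 2.34], [-1.47, 1.5], [-3.14, 3.14]. Speed limits (rad/s): [2.57, 2.57, 3.14, 3.14, 3.14, 3.14].

### API

Orientations are given as a unit quaternion [w, x, y, z].
In Python, from workcell import get_state, cams, workorder gives the robot as it stands.
- The arm moves only by the tool play_rows, never from a script. Its argument "series" is text: rows parted by semicolons, each of 7 numbers parted by spaces: the opening in per cent of the stroke, from 0 (shut) to 100 (fully open), then the shift along the tool's x, y, z in cm, then the turn, a rotation vector about the tool's x, y, z in degrees. A call has 1 to 12 rows; each row shifts and turns the commanded pose from where the row before left it, along the tool's axes as they then stand; what a row does not reach is not made up. A row lasts 1/8 s, in which the tool goes at most 62.5 mm and 10.7 degrees, less where a joint would pass 70% of its speed; a pose out of reach is approached as far as the arm can. A call with a gripper value outside its range is refused whole. The fingers move at their own pace and stop on an object; "newtons" is the grip in N (left out, the last holds). Time passes only in rows, so rows that do not move let the fingers close. It gives the time, the measured TCP pose, the force and the opening at its end, in the units of the state.
- get_state(): the state, without advancing time (a new reading comes with each control period).
- cams.read_camera(name): name is "side" or "top" or "wrist"; returns the picture (400x640x3 uint8, red, green, blue); there is no depth.
- cams.get_calibration(name): a dict with "fx", "fy", "cx", "cy" (pixels), "distortion" ([k1, k2, p1, p2, k3] as OpenCV has them; the pictures are not rectified), "rvec" (rotation vector, rad) and "tvec" (3), from world to camera coordinates, as OpenCV has them. Camera axes: x right, y down, z forward; pixel columns grow to the right and rows downward; lengths in m; the calibration is good to about 2 mm. A picture is of the moment at which its call begins: read the wrist's pose just before it. get_calibration takes no time and is no camera call; for the wrist camera it gives the pose at the moment of the call.
- workorder.hand_in(): hands the job in, once; it reports no verdict.
The state is a dict: "clock": time; "joint_pos": joint angles; "qvel": joint speeds; "tau": joint torques, N m; "tcp_pos": TCP position; "orientation": TCP orientation; "wrist_force": force on the tool from outside, world axes, zero at the start; "ft_torque": the same for the moment, N m; "finger_gap": finger opening in m.
Only numpy, scipy, OpenCV 4.12 (cv2) and the standard library are available. Lean on these libraries where they do the work, as an engineer would, in place of code of your own. Each camera call takes 0.05 s, during which the arm holds its last target.

## Working session

There is one attempt and no reset: what is moved stays moved. The work goes in short steps, Python scripts to look and compute and a tool call to move; the robot and the scene stay as the last step left them, time stands still between calls to the robot, and variables do not carry over. Pictures are saved under pics/ and viewed, and the job is handed in when it is done.

Besides the shell and the picture viewer there is one more tool, called after ">>>" by a JSON object that holds its "method" and its "body", one argument or row to a line. play_rows: Moves the arm, as the interface text tells. Its arguments: {"type":"object","properties":{"series":{"type":"string"},"newtons":{"type":"number"}},"required":["series"]}

```bash
mkdir -p pics; ls; cat > h.py <<'E'
import numpy as np,cv2
from workcell import get_state,cams,workorder
def grab(n,f):
    c=cams.get_calibration(n);im=cams.read_camera(n);cv2.imwrite(f,im[:,:,::-1]);np.savez(f+'.npz',**{k:np.array(v) for k,v in c.items()});return im,c
def ray(c,uv):
    K=np.array([[c['fx'],0,c['cx']],[0,c['fy'],c['cy']],[0,0,1.]])
    p=cv2.undistortPoints(np.array(uv,float).reshape(-1,1,2),K,np.array(c['distortion'],float)).reshape(-1,2)
    R=cv2.Rodrigues(np.array(c['rvec'],float))[0];t=np.array(c['tvec'],float).reshape(3)
    return -R.T@t,np.c_[p,np.ones(len(p))]@R
def onz(c,uv,z):
    o,d=ray(c,uv);return o+d*((z-o[2])/d[:,2])[:,None]
def proj(c,P):
    K=np.array([[c['fx'],0,c['cx']],[0,c['fy'],c['cy']],[0,0,1.]])
    return cv2.projectPoints(np.array(P,float).reshape(-1,1,3),np.array(c['rvec'],float),np.array(c['tvec'],float),K,np.array(c['distortion'],float))[0].reshape(-1,2)
E
python3 - <<'E'
from h import *
s=get_state();print(s)
for n in('top','side','wrist'):
    im,c=grab(n,f'pics/{n}0.png');print(n,c)
E
```

```text
pics
{'clock': 0.0, 'joint_pos': array([-1.40459616e+00,  3.13992392e-01,  4.49740653e-02,  1.30361268e+00,
        1.44514650e-05,  1.43119462e+00]), 'qvel': array([0.00016119, 0.00167505, 0.0001083 , 0.00188983, 0.00142915,
       0.00118123]), 'tau': array([-1.59037827e-04, -4.80627859e+01,  2.98532957e+01,  1.91324466e-02,
       -1.94655895e-04,  1.96380171e-06]), 'tcp_pos': array([ 0.17301219, -0.54778654,  0.21801145]), 'orientation': array([-9.17352876e-04,  9.88332993e-01,  1.52305791e-01, -4.97443399e-06]), 'wrist_force': array([ 1.07478758, -0.25121817,  0.1942473 ]), 'ft_torque': array([0.08208535, 0.02514743, 0.01195694]), 'finger_gap': 0.08550098271555205}
top {'fx': 438.693463106389, 'fy': 438.693463106389, 'cx': 316.272380053788, 'cy': 203.7932794133972, 'distortion': array([-0.08590045,  0.        ,  0.        ,  0.        ,  0.        ]), 'rvec': array([ 2.19152633, -2.1782819 ,  0.10451216]), 'tvec': array([-0.08130085,  0.55236555,  1.53486123])}
side {'fx': 515.1060797773112, 'fy': 515.1060797773112, 'cx': 313.19401470283856, 'cy': 203.10716804340288, 'distortion': array([-6.73556247e-05,  0.00000000e+00,  0.00000000e+00,  0.00000000e+00,
        0.00000000e+00]), 'rvec': array([ 2.28710083, -0.36537985,  0.13890341]), 'tvec': array([-0.52960282,  0.15557601,  1.50354145])}
wrist {'fx': 316.46765741679445, 'fy': 316.46765741679445, 'cx': 318.5176260338922, 'cy': 202.6298614502693, 'distortion': array([0.02005519, 0.        , 0.        , 0.        , 0.        ]), 'rvec': array([-2.32934351,  1.70594917,  0.26240024]), 'tvec': array([-0.57333927, -0.03944715,  0.38067254])}
```

View pics/top0.png

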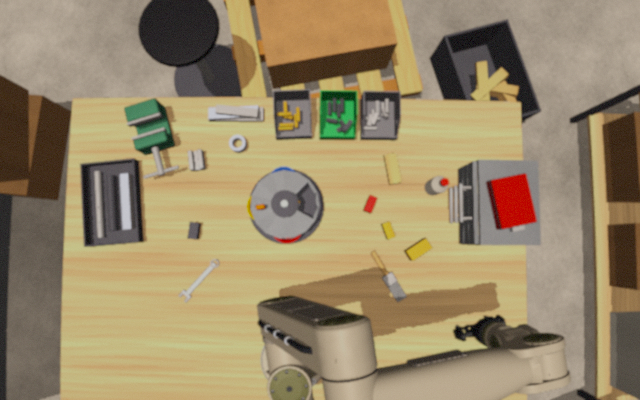

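View pics/side0.png

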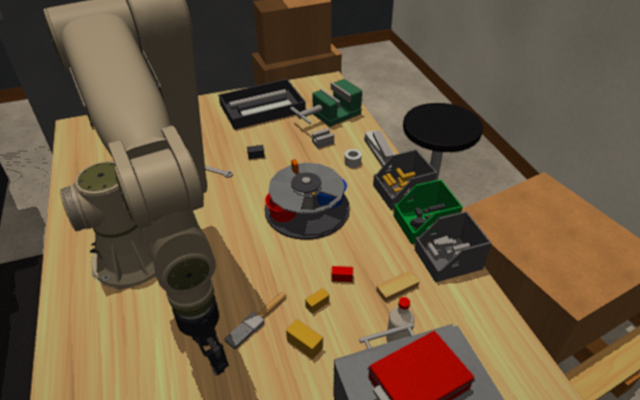

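```bash
python3 - <<'E'
import cv2
a=cv2.imread('pics/top0.png')
cv2.imwrite('pics/topz.png',cv2.resize(a[155:265,240:440],None,fx=4,fy=4,interpolation=cv2.INTER_CUBIC))
a=cv2.imread('pics/side0.png')
cv2.imwrite('pics/sidez.png',cv2.resize(a[140:360,240:360],None,fx=4,fy=4,interpolation=cv2.INTER_CUBIC)[:600])
E
```

```text
(no output)
```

View pics/topz.png

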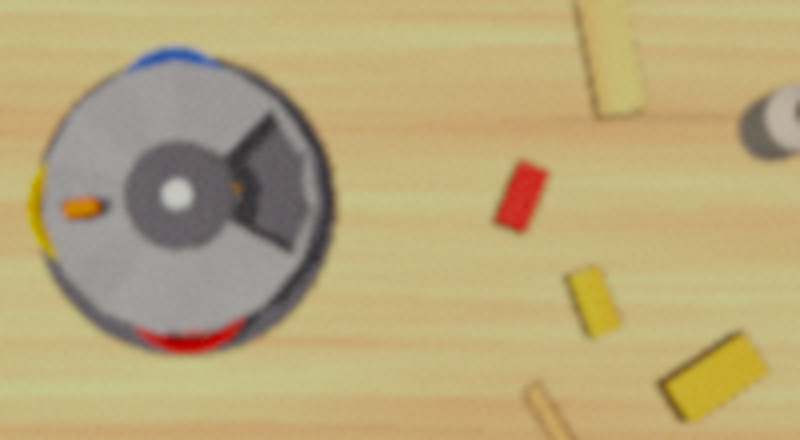

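View pics/sidez.png

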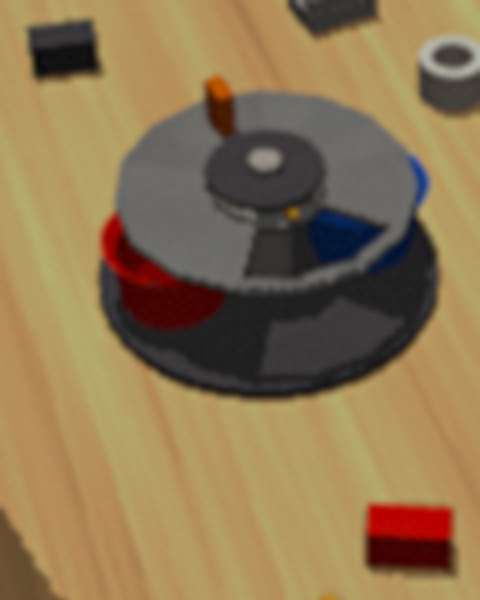

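```bash
python3 - <<'E'
from h import *
im=cv2.imread('pics/top0.png');c=dict(np.load('pics/top0.png.npz'))
hsv=cv2.cvtColor(im,cv2.COLOR_BGR2HSV)
def big(m,lo,hi):
    n,l,st,ce=cv2.connectedComponentsWithStats(m.astype('uint8'))
    return [(st[i],ce[i],l==i) for i in range(1,n) if lo<st[i,4]<hi]
crop=np.zeros(im.shape[:2],bool);crop[155:265,240:440]=1
H,S,V=[hsv[...,i].astype(int) for i in range(3)]
nut=onz(c,[[240+178/4,155+194/4]],.122)[0];print('nut',nut)
# cap outer rim ellipse: grey pixels
g=crop&(S<60)&(V>110)
for st,ce,m in big(g,300,9000): 
    cnt=cv2.findContours(m.astype('uint8'),0,1)[0][0].reshape(-1,2);h=cv2.convexHull(cnt).reshape(-1,2)
    P=onz(c,h,.098);A=np.c_[2*P[:,:2],np.ones(len(P))];s=np.linalg.lstsq(A,(P[:,:2]**2).sum(1),rcond=None)[0]
    print('grey',st,ce,'circ',s[:2],np.sqrt(s[2]+s[:2]@s[:2]))
d=crop&(V<130)&(S<110)
for st,ce,m in big(d,200,9000): print('dark',st,ce)
for nm,m,z in(('blue',(H>95)&(H<130)&(S>120),.072),('red',((H<5)|(H>174))&(S>150),.072),('yel',(H>20)&(H<32)&(S>170),.072),('or',(H>6)&(H<19)&(S>190),.138)):
    for st,ce,mm in big(m&crop,12,2000):
        P=onz(c,[ce],z)[0];v=P-nut
        print(nm,st,ce.round(1),P.round(4),'r',np.hypot(*v[:2]).round(4),'ang',np.degrees(np.arctan2(v[1],v[0])).round(1))
        if nm=='yel':
            cnt=cv2.findContours(mm.astype('uint8'),0,1)[0][0].reshape(-1,2)
            Q=onz(c,cnt,.036)[:,:2].astype('float32');print(cv2.minAreaRect(Q*1000), onz(c,[ce],.036)[0])
E
```

```text
nut [0.5449203 0.0289289 0.122    ]
grey [ 251  166   69   76 2702] [281.01369356 203.92413027] circ [0.54671468 0.0340796 ] 0.12041272823197822
dark [ 271  170   53   72 1446] [300.30359613 204.0802213 ]
blue [275 168  16   3  27] [282.5 168.8] [0.6696 0.0404 0.072 ] r 0.1252 ang 5.3
red [365 197  11  15  95] [369.9 203.8] [ 0.55   -0.2624  0.072 ] r 0.2914 ang -89.0
red [276 236  24   7  76] [288.1 239.7] [0.425  0.0181 0.072 ] r 0.1204 ang -174.8
yel [247 197   6  21  53] [248.9 207.3] [0.5352 0.1543 0.072 ] r 0.1258 ang 94.4
((538.1126708984375, 159.43301391601562), (71.06571960449219, 15.2979154586792), 7.010923862457275) [0.53790809 0.1594459  0.036     ]
yel [382 222  12  16 116] [387.9 229.9] [ 0.4604 -0.3242  0.072 ] r 0.3631 ang -103.5
((460.8896179199219, -330.47393798828125), (53.00149154663086, 28.01691246032715), 23.05946159362793) [ 0.46125898 -0.33053799  0.036     ]
yel [406 239  25  21 276] [417.8 249. ] [ 0.395  -0.4277  0.072 ] r 0.4806 ang -108.2
((394.52044677734375, -436.5962829589844), (41.808692932128906, 84.35124969482422), 33.116825103759766) [ 0.3943076  -0.43650556  0.036     ]
```

```bash
cat >> h.py <<'E'
from scipy.spatial.transform import Rotation as Rn
def Rt(s): 
    q=s['orientation'];return Rn.from_quat([q[1],q[2],q[3],q[0]])
def plan(s,p):
    "total shift in tool axes, cm; "
    return (Rt(s).inv().apply(np.array(p)-s['tcp_pos'])*100).round(2)
def yaw(s):
    x=Rt(s).as_matrix()[:,0];return np.degrees(np.arctan2(x[1],x[0]))
E
python3 - <<'E'
from h import *
s=get_state();c=dict(np.load('pics/wrist0.png.npz'));print('yaw',yaw(s))
o,d=ray(c,[[320,200],[320,0],[0,200]]);print('cam',o,d, Rt(s).inv().apply(o-s['tcp_pos']),Rt(s).inv().apply(d))
ct=dict(np.load('pics/top0.png.npz'))
print('lug',onz(ct,[[240+82/4,155+208/4]],.138))
print(plan(s,[.50,.03,.32]))
E
```

```text
yaw 17.520550258662997
cam [ 0.24528627 -0.5245601   0.3739745 ] [[-0.27562069 -0.09001543 -0.9570901 ]
 [ 0.29479669  0.09077949 -1.143804  ]
 [-0.57478627  0.85565632 -0.95502288]] [ 0.0759651  -0.00076393 -0.15573106] [[-0.29014172  0.00414032  0.95702228]
 [ 0.30820069  0.00370466  1.14386721]
 [-0.29073582 -0.98772583  0.95627718]]
lug [[0.5315179  0.10675927 0.138     ]]
[ 48.58 -45.28 -10.11]
```

View pics/wrist0.png

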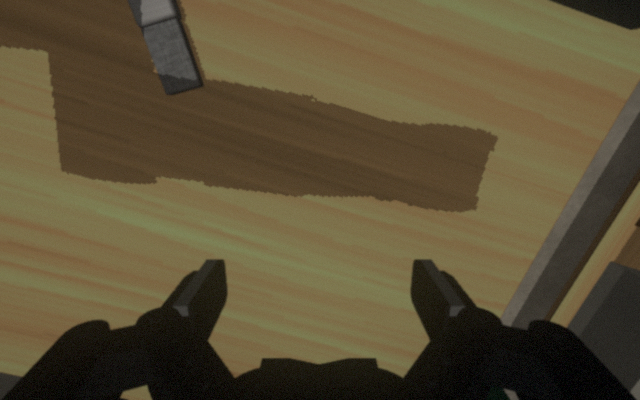

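>>> {"method": "play_rows", "body": {
  "series": "100 4.2 -3 -0.7 0 0 0;100 4.2 -3 -0.7 0 0 0;100 4.2 -3 -0.7 0 0 0;100 4.2 -3 -0.7 0 0 0;100 4.2 -3 -0.7 0 0 0;100 4.2 -3 -0.7 0 0 0"
}}

```text
clock: 0.9
tcp_pos: [0.3599, -0.2993, 0.261]
orientation: [-0.0, 0.988, 0.152, -0.0]
wrist_force: [0.3, 0.6, 1.0]
finger_gap: 0.0854
```

```bash
python3 - <<'E'
from h import *
im,c=grab('wrist','pics/wrist1.png');s=get_state();print(s['clock'],s['tcp_pos'],yaw(s),proj(c,[.461,-.33,.036]))
E
```

```text
0.95 [ 0.3625521  -0.29493116  0.26210287] 17.77278656331099 [[371.85733652  93.17326712]]
```

>>> {"method": "play_rows", "body": {
  "series": "60 4.2 -3 -0.7 0 0 0;40 4.2 -3 -0.7 0 0 0;40 4.2 -3 -0.7 0 0 0;40 4.2 -3 -0.7 0 0 0;40 4.2 -3 -0.7 0 0 0;40 4.2 -3 -0.7 0 0 0;40 0 0 0 0 0 -10;40 0 0 0 0 0 -10;40 0 0 0 0 0 -10;40 0 0 0 0 0 -10;40 0 0 0 0 0 -10;40 0 0 0 0 0 -10"
}}

```text
clock: 2.45
tcp_pos: [0.5452, -0.0535, 0.3025]
orientation: [-0.0, 0.778, 0.628, -0.0]
wrist_force: [1.1, 0.1, -0.1]
finger_gap: 0.0339
```

```bash
python3 - <<'E'
from h import *
im,c=grab('wrist','pics/wrist2.png');s=get_state();print(s['clock'],s['tcp_pos'],yaw(s),s['finger_gap'],s['joint_pos'],proj(c,[.545,.029,.122]))
E
```

```text
2.5 [ 0.54518839 -0.05351173  0.3025088 ] 78.13851843822049 0.03393487828030198 [-2.44330356e-01  2.52447204e-01  1.66743036e-01  1.48580611e+00
 -1.20670444e-04  1.53348796e+00] [[301.9210501   99.61570645]]
```

View pics/wrist1.png

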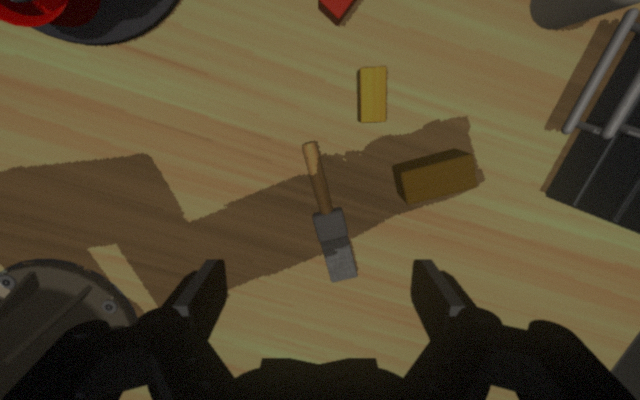

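View pics/wrist2.png

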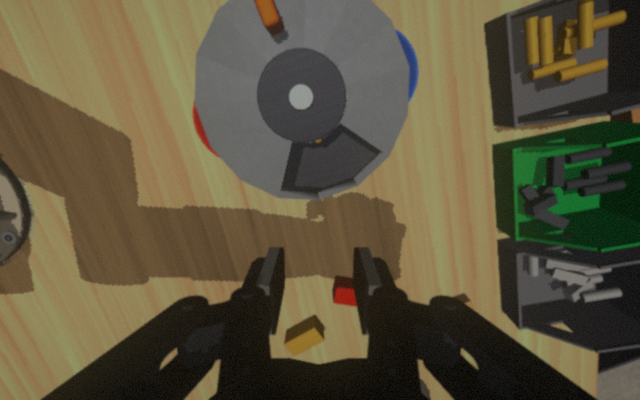

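```bash
python3 - <<'E'
from h import *
def fitc(P):
    A=np.c_[2*P[:,:2],np.ones(len(P))];s=np.linalg.lstsq(A,(P[:,:2]**2).sum(1),rcond=None)[0];return s[:2],np.sqrt(s[2]+s[:2]@s[:2])
im=cv2.imread('pics/wrist2.png');c=dict(np.load('pics/wrist2.png.npz'))
hsv=cv2.cvtColor(im,cv2.COLOR_BGR2HSV);H,S,V=[hsv[...,i].astype(int) for i in range(3)]
def comps(m,lo,hi):
    n,l,st,ce=cv2.connectedComponentsWithStats(m.astype('uint8'))
    return [(st[i],ce[i],l==i) for i in range(1,n) if lo<st[i,4]<hi]
R=np.zeros(V.shape,bool);R[0:220,180:430]=1
def cont(mm): return cv2.findContours(mm.astype('uint8'),0,1)[0][0].reshape(-1,2)
ctr=None
for st,ce,mm in comps(R&(V>175)&(S<50),200,1500):
    if abs(ce[0]-301)<12: print('nut',st,ce,fitc(onz(c,cont(mm),.122)))
col=R&(V<110)&(S<70)
for st,ce,mm in comps(col,1500,20000): print('darkcomp',st,ce)
# collar ring: use dark/grey boundary by radial rays from nut px, upper half
ps=[]
g=cv2.GaussianBlur(V.astype('float32'),(3,3),0)
for a in np.radians(np.arange(150,391,6)):
    r=np.arange(25,62,.5);u=301+r*np.cos(a);v=97+r*np.sin(a)
    val=cv2.remap(g,u.astype('float32')[None],v.astype('float32')[None],1)[0]
    d=np.diff(val);k=d.argmax();ps.append((301+r[k]*np.cos(a),97+r[k]*np.sin(a)))
print('collar',fitc(onz(c,ps,.115)))
gr=R&(S<60)&(V>100)
for st,ce,mm in comps(gr,3000,40000):
    h=cv2.convexHull(cont(mm)).reshape(-1,2);h=h[h[:,1]>3];print('cap',st,fitc(onz(c,h,.098)))
o=np.array(fitc(onz(c,ps,.115))[0])
for nm,m,z in(('blue',(H>95)&(H<130)&(S>120),.072),('red',((H<5)|(H>174))&(S>150),.072),('or',(H>5)&(H<19)&(S>190)&(V>150),.138)):
    for st,ce,mm in comps(m&R,20,2000):
        P=onz(c,[ce],z)[0];v=P[:2]-o;print(nm,st,ce.round(1),P.round(4),np.hypot(*v).round(4),np.degrees(np.arctan2(v[1],v[0])).round(1))
        Q=onz(c,cont(mm),z)[:,:2]-o; a=np.degrees(np.arctan2(Q[:,1],Q[:,0]))%360;print('  ang range',np.sort(((a+180)%360)-180)[[0,-1]])
# window corners by eye
W=onz(c,[[295,140],[344,125],[382,153],[283,190]],.098)[:,:2]-o
print('win',np.hypot(*W.T).round(4),np.degrees(np.arctan2(W[:,1],W[:,0])).round(1))
# brass in wrist1
im=cv2.imread('pics/wrist1.png');c=dict(np.load('pics/wrist1.png.npz'))
hsv=cv2.cvtColor(im,cv2.COLOR_BGR2HSV);H,S,V=[hsv[...,i].astype(int) for i in range(3)]
R=np.zeros(V.shape,bool);R[50:140,345:400]=1
for st,ce,mm in comps(R&(H>20)&(H<33)&(S>150),300,4000):
    print('brass',st,ce,cv2.minAreaRect((onz(c,cont(mm),.036)[:,:2]*1000).astype('float32')))
cv2.imwrite('pics/w2z.png',cv2.resize(cv2.imread('pics/wrist2.png')[0:200,190:430],None,fx=3,fy=3))
cv2.imwrite('pics/w1z.png',cv2.resize(im[40:220,300:490],None,fx=3,fy=3))
E
```

```text
collar (array([0.54448776, 0.03164474]), np.float64(0.045869243489239854))
cap [  195     0   224   199 22897] (array([0.5476133 , 0.03483767]), np.float64(0.11780807875002786))
blue [397  31  20  68 433] [409.7  62.3] [0.6692 0.0431 0.072 ] 0.1253 5.3
  ang range [-12.25714142  21.51642227]
red [194 107  22  47 207] [200.6 129.2] [0.4173 0.0226 0.072 ] 0.1275 -175.9
  ang range [-179.6381039   179.93700579]
win [0.046  0.0542 0.1079 0.106 ] [-113.   -44.2  -45.7 -115.3]
brass [ 358   66   29   57 1385] [372.51407942  93.75740072] ((459.4180603027344, -330.5080261230469), (59.207679748535156, 31.343341827392578), 19.824024200439453)
```

View pics/w2z.png

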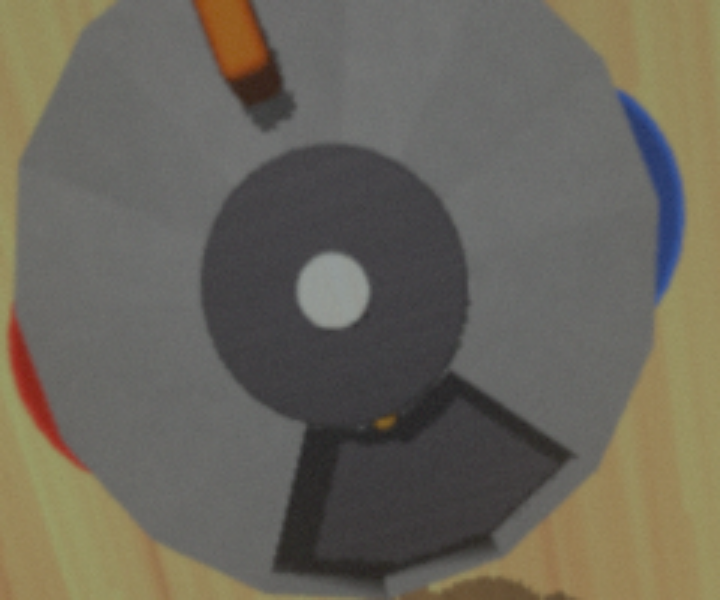

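View pics/w1z.png

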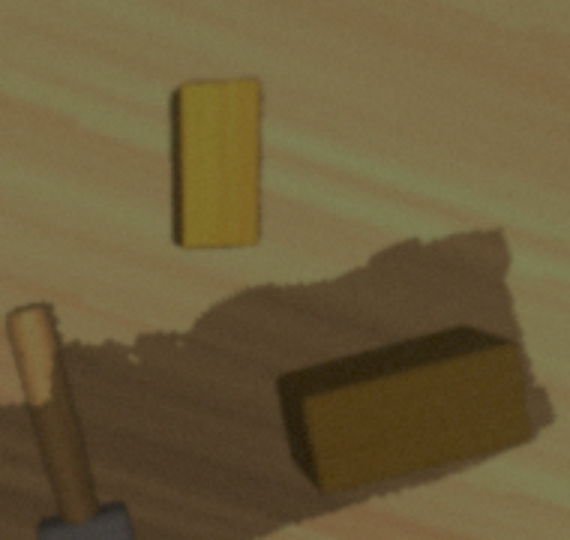

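>>> {"method": "play_rows", "body": {
  "series": "40 0 0 0 0 0 -7.3;40 0 0 0 0 0 -7.3;40 0 0 0 0 0 -7.3;40 5.5 0.5 0 0 0 0;40 5.5 0.5 0 0 0 0;40 5.4 0.4 0 0 0 0;40 0 0 4 0 0 0;40 0 0 5 0 0 0;40 0 0 4 0 0 0;40 0 0 0 0 0 0"
}}

```text
clock: 3.75
tcp_pos: [0.5294, 0.1105, 0.1696]
orientation: [-0.003, 0.647, 0.762, -0.003]
wrist_force: [0.4, -0.7, 0.7]
finger_gap: 0.0345
```

```bash
python3 - <<'E'
from h import *
im,c=grab('wrist','pics/wrist3.png');s=get_state();print(s['clock'],s['tcp_pos'],yaw(s),s['finger_gap'],s['wrist_force'])
p=s['tcp_pos'][:2]-[.5445,.0315];print(np.hypot(*p),np.degrees(np.arctan2(p[1],p[0])))
E
```

```text
3.8 [0.5312621  0.11055608 0.17215233] 99.33189563209685 0.03404501663714033 [ 0.25612619 -0.75379322  0.52654343]
0.08015675400591991 99.50595967741516
```

View pics/wrist3.png

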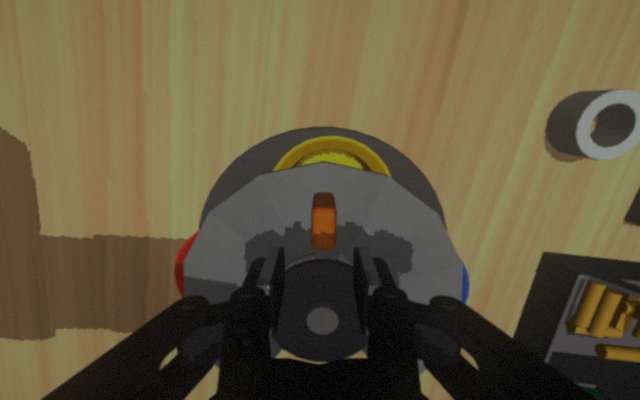

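```bash
python3 - <<'E'
from h import *
c=dict(np.load('pics/wrist3.png.npz'))
P=onz(c,[[324,207],[324,248],[324,227]],.138);print(P)
v=P[:,:2]-[.5445,.0315];print(np.hypot(*v.T),np.degrees(np.arctan2(v[:,1],v[:,0])))
print(proj(c,[.5306,.1103,.138]))
E
```

```text
[[0.52986966 0.12626651 0.138     ]
 [0.53455241 0.09868185 0.138     ]
 [0.53210678 0.11309004 0.138     ]]
[0.0958892  0.06791432 0.08252592] [98.77621054 98.42256177 98.63698864]
[[320.93883535 230.65728184]]
```

>>> {"method": "play_rows", "body": {
  "series": "40 0 0 1.5 0 0 0;40 0 0 1.5 0 0 0;30 0 0 1.5 0 0 0;30 0 0 0 0 0 0;30 0 0 0 0 0 0"
}}

```text
clock: 4.42
tcp_pos: [0.5324, 0.1107, 0.128]
orientation: [0.0, 0.647, 0.763, -0.0]
wrist_force: [-0.4, -0.3, -1.0]
finger_gap: 0.0255
```

```bash
python3 - <<'E'
from h import *
im,c=grab('side','pics/side1.png');s=get_state();print(s['clock'],s['tcp_pos'],yaw(s),s['finger_gap'],s['wrist_force'])
cv2.imwrite('pics/side1z.png',cv2.resize(im[120:250,220:400,::-1],None,fx=4,fy=4))
E
```

```text
4.475 [0.53265548 0.11075291 0.12825829] 99.41814970808059 0.0259389640342946 [ 0.19556938 -0.53500561 -0.10701876]
```

View pics/side1z.png

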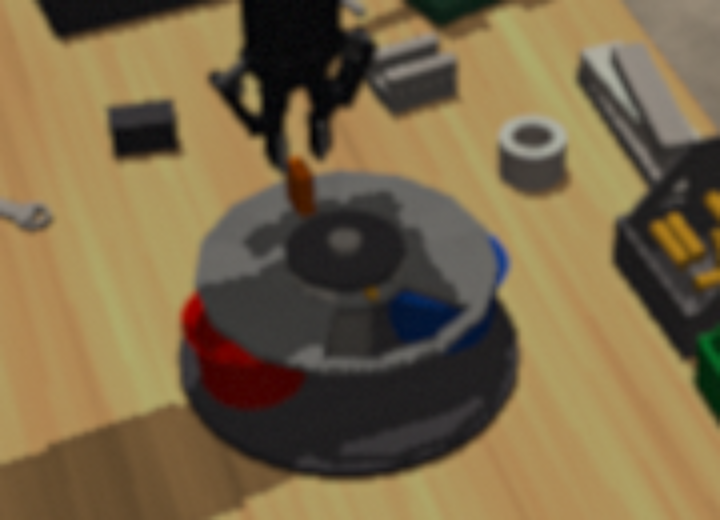

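```bash
python3 - <<'E'
from h import *
c=dict(np.load('pics/side1.png.npz'))
for P in([.5326,.1107,.128],[.5326,.1107,.11],[.532,.1107,.138],[.5445,.0315,.122]): print(P,(proj(c,P)-[220,120])*4)
im,c=grab('wrist','pics/wrist4.png')
E
```

```text
[0.5326, 0.1107, 0.128] [[298.25136417 172.06560815]]
[0.5326, 0.1107, 0.11] [[299.17741528 190.13314919]]
[0.532, 0.1107, 0.138] [[296.99019747 162.06349458]]
[0.5445, 0.0315, 0.122] [[342.86920271 236.32380521]]
```

View pics/wrist4.png

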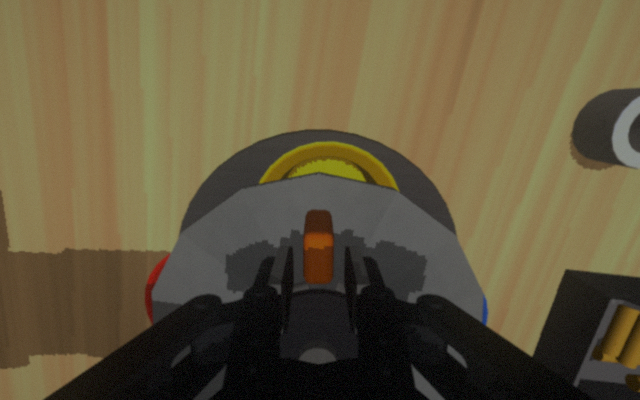

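```bash
python3 - <<'E'
from h import *
s=get_state();c=dict(np.load('pics/wrist4.png.npz'))
for l in([0,0,0],[0,.013,0],[0,.013,.019],[0.011,.013,.019],[-.011,.013,.019],[-.011,.013,-.01],[0,.013,.005]): print(l,proj(c,s['tcp_pos']+Rt(s).apply(l)))
c=dict(np.load('pics/side1.png.npz'))
for l in([0,.013,.019],[0,-.013,.019],[0,.013,0],[0,-.013,0]): print(l,(proj(c,s['tcp_pos']+Rt(s).apply(l))-[220,120])*4)
print(s['tcp_pos'])
a=cv2.imread('pics/wrist4.png');cv2.imwrite('pics/w4z.png',cv2.resize(a[180:340,220:420],None,fx=4,fy=4)[:600])
a=cv2.imread('pics/side1.png');cv2.imwrite('pics/s1z.png',cv2.resize(a[120:190,260:340],None,fx=8,fy=8,interpolation=cv2.INTER_CUBIC))
E
```

```text
[0, 0, 0] [[319.03855108 252.41226607]]
[0, 0.013, 0] [[343.05151788 252.44407104]]
[0, 0.013, 0.019] [[340.74003352 238.24358893]]
[0.011, 0.013, 0.019] [[341.13532029 221.01636153]]
[-0.011, 0.013, 0.019] [[340.36046138 254.89911143]]
[-0.011, 0.013, -0.01] [[343.96634644 280.2282522 ]]
[0, 0.013, 0.005] [[342.39675935 248.42244138]]
[0, 0.013, 0.019] [[314.26861472 185.72602631]]
[0, -0.013, 0.019] [[284.50541595 195.53893895]]
[0, 0.013, 0] [[313.38954899 166.67247524]]
[0, -0.013, 0] [[283.38372124 176.46312128]]
[0.53277401 0.11074755 0.12842559]
```

View pics/w4z.png

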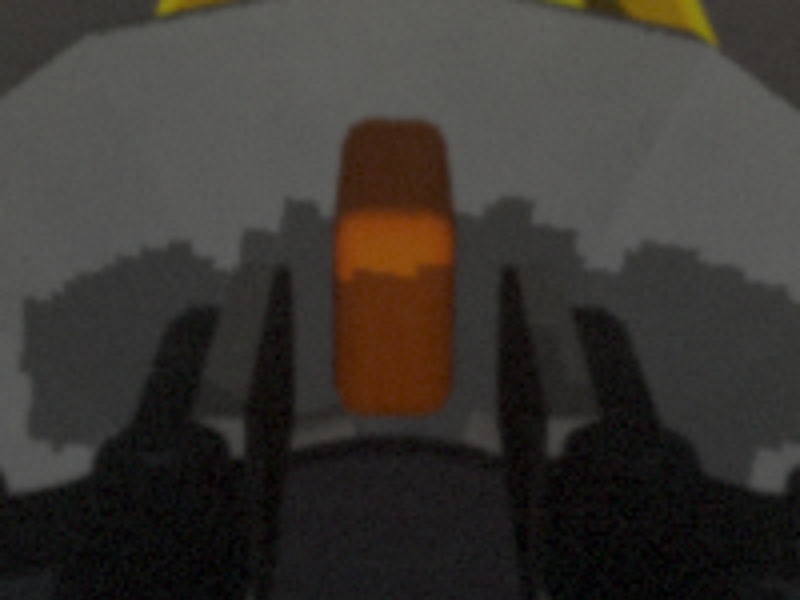

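View pics/s1z.png

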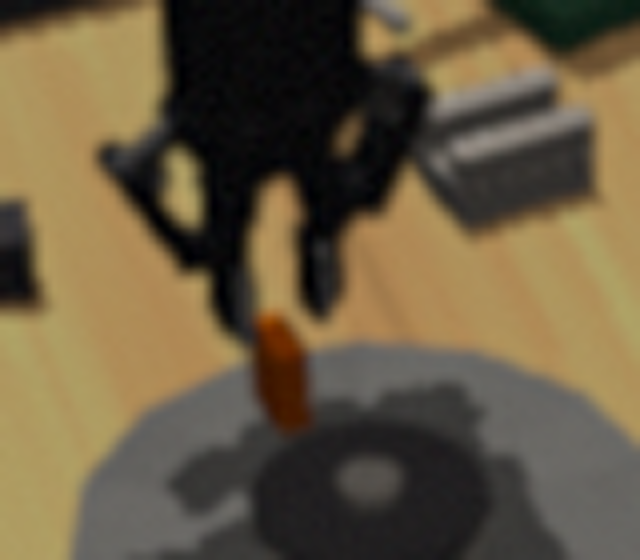

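```bash
python3 - <<'E'
from h import *
s=get_state();cw=dict(np.load('pics/wrist4.png.npz'));cs=dict(np.load('pics/side1.png.npz'))
def tri(a,b):
    o1,d1=ray(cw,[a]);o2,d2=ray(cs,[b]);d1=d1[0];d2=d2[0]
    t=np.linalg.lstsq(np.c_[d1,-d2],o2-o1,rcond=None)[0];p=o1+t[0]*d1;q=o2+t[1]*d2
    m=(p+q)/2;print(m,np.linalg.norm(p-q),Rt(s).inv().apply(m-s['tcp_pos']))
tri((288,247),(289.4,161.5));tri((352,247),(300,159))
print(s['clock'],s['tcp_pos'],s['finger_gap'])
E
```

```text
[0.51656399 0.114327   0.13525076] 0.0012673204776351432 [ 0.00618167 -0.0153992  -0.00684191]
[0.55088943 0.1184214  0.13279795] 0.003897779007119101 [ 0.00460659  0.01913113 -0.00435356]
4.525 [0.53277401 0.11074755 0.12842559] 0.02566138953559123
```

>>> {"method": "play_rows", "body": {
  "series": "30 0 0 0.3 0 0 0;30 0 0 0.3 0 0 0;30 0 0 0.3 0 0 0;30 0 0 0 0 0 0"
}}

```text
clock: 5.03
tcp_pos: [0.532, 0.1107, 0.1185]
orientation: [-0.0, 0.647, 0.763, -0.0]
wrist_force: [0.3, -0.6, -1.2]
finger_gap: 0.0258
```

```bash
python3 - <<'E'
from h import *
im,c=grab('side','pics/side2.png');s=get_state();print(s['clock'],s['tcp_pos'],s['finger_gap'],s['wrist_force'])
cv2.imwrite('pics/s2z.png',cv2.resize(im[120:190,260:340,::-1],None,fx=8,fy=8,interpolation=cv2.INTER_CUBIC))
E
```

```text
5.075 [0.53214783 0.11073567 0.11867797] 0.02566040458437052 [-0.52480377  0.26925708 -0.09727608]
```

View pics/s2z.png

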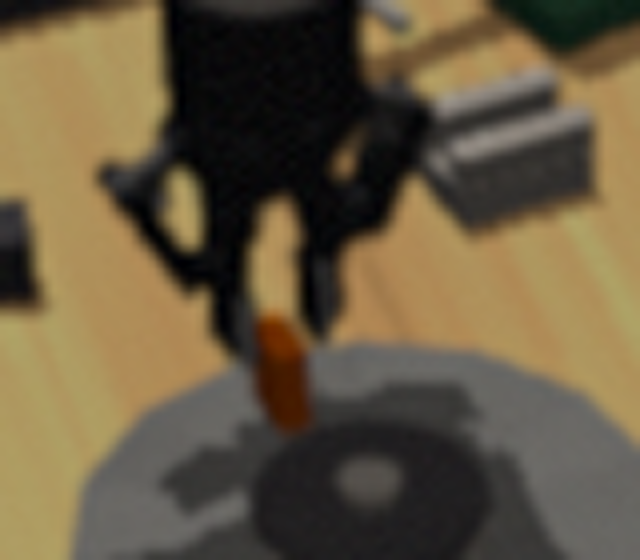

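>>> {"method": "play_rows", "body": {
  "series": "30 0 0 0.3 0 0 0;30 0 0 0.3 0 0 0;30 0 0 0.2 0 0 0;30 0 0 0 0 0 0"
}}

```text
clock: 5.58
tcp_pos: [0.5321, 0.1107, 0.1106]
orientation: [-0.0, 0.647, 0.763, -0.0]
wrist_force: [0.6, -1.0, -0.9]
finger_gap: 0.0259
```

>>> {"method": "play_rows", "body": {
  "series": "30 0 0 0.2 0 0 0;30 0 0 0.2 0 0 0;30 0 0 0.2 0 0 0;30 0 0 0 0 0 0"
}}

```text
clock: 6.08
tcp_pos: [0.5321, 0.1107, 0.1046]
orientation: [-0.0, 0.647, 0.763, -0.0]
wrist_force: [0.5, -0.1, -0.1]
finger_gap: 0.0254
```

```bash
python3 - <<'E'
from h import *
im,c=grab('side','pics/side3.png');im2,c2=grab('wrist','pics/wrist5.png');s=get_state();print(s['clock'],s['tcp_pos'],s['finger_gap'],s['wrist_force'])
cv2.imwrite('pics/s3z.png',np.hstack([cv2.resize(im[120:190,260:340,::-1],(400,350),interpolation=cv2.INTER_CUBIC),cv2.resize(im2[180:340,240:400,::-1],(350,350))]))
E
```

```text
6.175 [0.53230292 0.1107401  0.10485725] 0.025472537294112085 [-0.46319093  0.36011027 -0.13908669]
```

View pics/s3z.png

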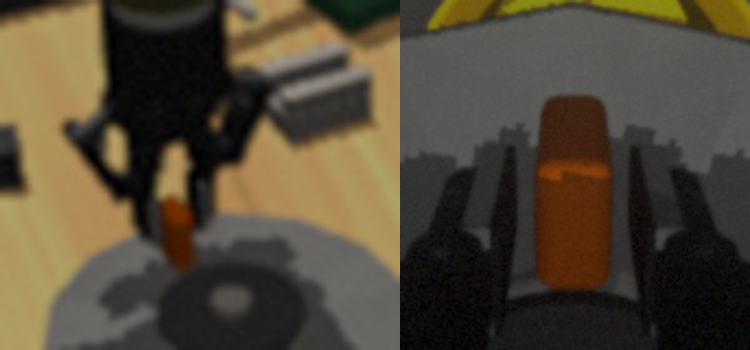

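>>> {"method": "play_rows", "body": {
  "series": "30 0 0 0.2 0 0 0;30 0 0 0.2 0 0 0;30 0 0 0.2 0 0 0;30 0 0 0 0 0 0"
}}

```text
clock: 6.68
tcp_pos: [0.5321, 0.1107, 0.0986]
orientation: [-0.0, 0.647, 0.763, -0.0]
wrist_force: [0.2, -1.3, -0.3]
finger_gap: 0.0253
```

>>> {"method": "play_rows", "body": {
  "series": "30 0 0 0.2 0 0 0;30 0 0 0.1 0 0 0;30 0 0 0 0 0 0"
}}

```text
clock: 7.05
tcp_pos: [0.5322, 0.1107, 0.0958]
orientation: [-0.0, 0.647, 0.763, -0.0]
wrist_force: [-0.4, -0.2, 0.3]
finger_gap: 0.0257
```

```bash
python3 - <<'E'
from h import *
im,c=grab('side','pics/side4.png');im2,c2=grab('wrist','pics/wrist6.png');s=get_state();print(s['clock'],s['tcp_pos'],s['finger_gap'],s['wrist_force'])
cv2.imwrite('pics/s4z.png',np.hstack([cv2.resize(im[120:190,260:340,::-1],(400,350),interpolation=cv2.INTER_CUBIC),cv2.resize(im2[180:340,240:400,::-1],(350,350))]))
E
```

```text
7.15 [0.53236164 0.11075042 0.09590118] 0.025544631746018554 [0.60343245 0.29553582 0.01865277]
```

View pics/s4z.png

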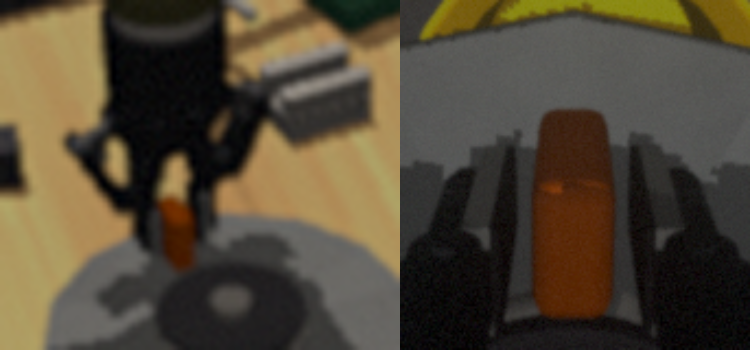

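>>> {"method": "play_rows", "body": {
  "series": "30 0 0 0.2 0 0 0;30 0 0 0.1 0 0 0;30 0 0 0 0 0 0"
}}

```text
clock: 7.52
tcp_pos: [0.5322, 0.1107, 0.0927]
orientation: [-0.0, 0.647, 0.763, -0.0]
wrist_force: [0.1, 0.2, -0.9]
finger_gap: 0.0253
```

>>> {"method": "play_rows", "body": {
  "series": "30 0 0 0.2 0 0 0;30 0 0 0 0 0 0"
}}

```text
clock: 7.78
tcp_pos: [0.5322, 0.1107, 0.0907]
orientation: [-0.0, 0.647, 0.763, -0.0]
wrist_force: [-0.1, -0.1, 0.0]
finger_gap: 0.0257
```

>>> {"method": "play_rows", "body": {
  "series": "30 0 0 0.2 0 0 0;30 0 0 0 0 0 0"
}}

```text
clock: 8.02
tcp_pos: [0.5322, 0.1107, 0.0887]
orientation: [-0.0, 0.647, 0.763, -0.0]
wrist_force: [-0.3, 0.9, 0.2]
finger_gap: 0.0254
```

```bash
python3 - <<'E'
from h import *
im,c=grab('side','pics/side5.png');s=get_state();print(s['clock'],s['tcp_pos'],s['finger_gap'],s['wrist_force'])
cv2.imwrite('pics/s5z.png',cv2.resize(im[120:190,260:340,::-1],None,fx=8,fy=8,interpolation=cv2.INTER_CUBIC))
im=cv2.imread('pics/wrist6.png');cv2.imwrite('pics/w6z.png',cv2.resize(cv2.convertScaleAbs(im[200:340,240:400],alpha=2.2),None,fx=4,fy=4))
E
```

```text
8.075 [0.53223805 0.11072641 0.08877547] 0.025684768850798706 [ 0.75084818 -0.39379364 -0.19113197]
```

View pics/s5z.png

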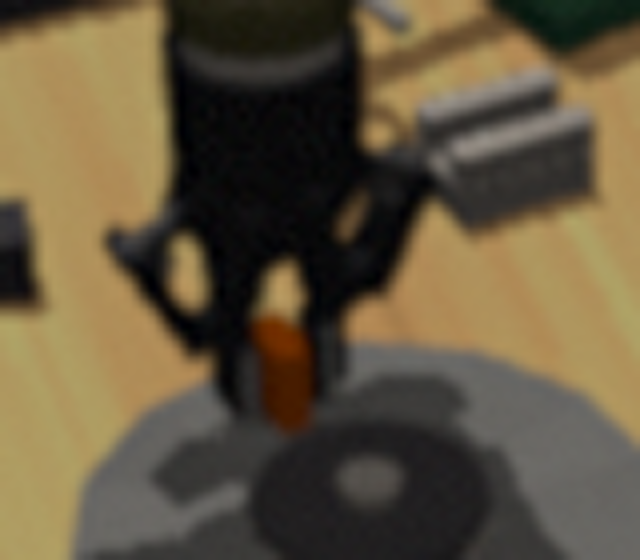

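View pics/w6z.png

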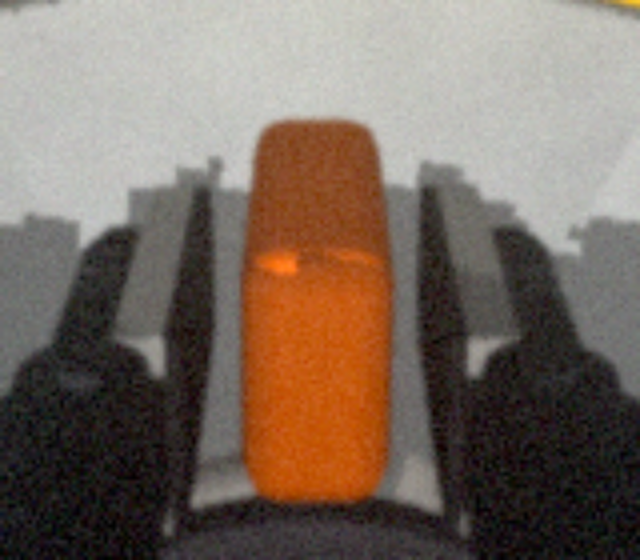

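>>> {"method": "play_rows", "body": {
  "series": "30 0 0 0.1 0 0 0;30 0 0 0.1 0 0 0;30 0 0 0 0 0 0"
}}

```text
clock: 8.45
tcp_pos: [0.5322, 0.1107, 0.0868]
orientation: [-0.0, 0.647, 0.763, -0.0]
wrist_force: [0.5, -1.1, -0.8]
finger_gap: 0.0252
```

>>> {"method": "play_rows", "body": {
  "series": "30 0 0 0.1 0 0 0;30 0 0 0.1 0 0 0;30 0 0 0 0 0 0"
}}

```text
clock: 8.82
tcp_pos: [0.5324, 0.1107, 0.085]
orientation: [0.0, 0.647, 0.763, 0.0]
wrist_force: [-0.4, -0.2, 2.3]
finger_gap: 0.0259
```

>>> {"method": "play_rows", "body": {
  "series": "30 0 0 0.1 0 0 0;30 0 0 0.1 0 0 0;30 0 0 0 0 0 0"
}}

```text
clock: 9.2
tcp_pos: [0.5325, 0.1108, 0.0833]
orientation: [0.0, 0.647, 0.763, 0.0]
wrist_force: [-1.1, 0.2, 5.8]
finger_gap: 0.0255
```

>>> {"method": "play_rows", "body": {
  "series": "30 0 0 0.1 0 0 0;30 0 0 0.1 0 0 0;30 0 0 0.1 0 0 0;30 0 0 0 0 0 0"
}}

```text
clock: 9.7
tcp_pos: [0.5326, 0.1109, 0.0806]
orientation: [0.0, 0.647, 0.763, 0.0]
wrist_force: [-1.8, 0.8, 8.4]
finger_gap: 0.0253
```

>>> {"method": "play_rows", "body": {
  "series": "30 0 0 0.1 0 0 0;30 0 0 0.1 0 0 0;30 0 0 0 0 0 0"
}}

```text
clock: 10.07
tcp_pos: [0.5326, 0.1109, 0.0788]
orientation: [0.0, 0.647, 0.763, 0.0]
wrist_force: [-1.9, 1.3, 9.2]
finger_gap: 0.0257
```

>>> {"method": "play_rows", "body": {
  "series": "30 0 0 0.1 0 0 0;30 0 0 0.1 0 0 0;30 0 0 0.1 0 0 0;30 0 0 0 0 0 0"
}}

```text
clock: 10.58
tcp_pos: [0.5328, 0.111, 0.0761]
orientation: [0.0, 0.647, 0.763, 0.001]
wrist_force: [-3.0, 0.0, 9.9]
finger_gap: 0.0259
```

```bash
python3 - <<'E'
from h import *
im,c=grab('side','pics/side6.png');s=get_state();print(s['clock'],s['tcp_pos'],s['finger_gap'],s['wrist_force'])
cv2.imwrite('pics/s6z.png',cv2.resize(im[120:260,240:380,::-1],None,fx=4,fy=4,interpolation=cv2.INTER_CUBIC))
E
```

```text
10.625 [0.53277006 0.11096018 0.07617818] 0.025776822070353877 [-2.54674561  1.07543964  9.57864704]
```

View pics/s6z.png

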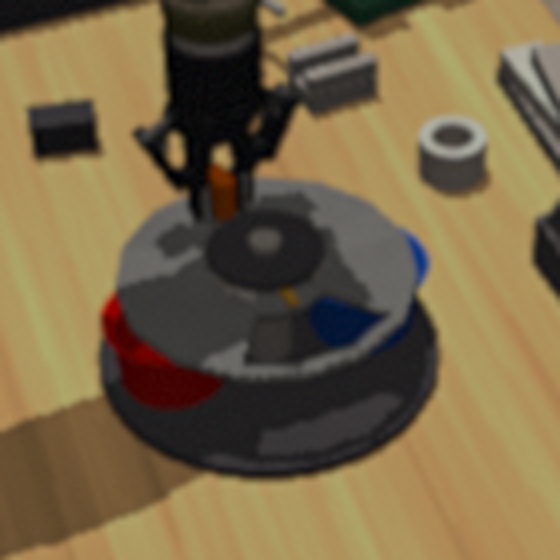

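>>> {"method": "play_rows", "body": {
  "series": "30 0 0 0.1 0 0 0;30 0 0 0.1 0 0 0;30 0 0 0 0 0 0"
}}

```text
clock: 11.0
tcp_pos: [0.5329, 0.111, 0.0743]
orientation: [0.001, 0.647, 0.763, 0.001]
wrist_force: [-2.6, 0.9, 11.3]
finger_gap: 0.0258
```

>>> {"method": "play_rows", "body": {
  "series": "30 0 0 0.1 0 0 0;30 -0.03 -0.7 0 0 0 -5;30 -0.03 -0.7 0 0 0 -5;30 0 0 0 0 0 0"
}}

```text
clock: 11.5
tcp_pos: [0.5202, 0.1081, 0.0739]
orientation: [0.001, 0.577, 0.817, 0.002]
wrist_force: [-1.7, 2.6, 12.7]
finger_gap: 0.0261
```

```bash
cat >> h.py <<'E'
def st():
    s=get_state();p=s['tcp_pos'][:2]-[.5445,.0315];f=s['wrist_force']
    print(s['clock'],'r',np.hypot(*p).round(4),'ang',(np.degrees(np.arctan2(p[1],p[0]))%360).round(2),'yaw',yaw(s)%360,'z',s['tcp_pos'][2].round(4),'F',f.round(1),'gap',s['finger_gap']);return s
E
python3 -c "from h import *;st()"
```

```text
11.5 r 0.0803 ang 107.61 yaw 109.49483919474682 z 0.0739 F [-1.7  2.6 12.7] gap 0.026078650944722108
```

>>> {"method": "play_rows", "body": {
  "series": "30 -0.03 -0.7 0 0 0 -5;30 -0.03 -0.7 0 0 0 -5;30 -0.03 -0.7 0 0 0 -5;30 -0.03 -0.7 0 0 0 -5;30 0 0 0 0 0 0"
}}

```text
clock: 12.12
tcp_pos: [0.4954, 0.0945, 0.0737]
orientation: [0.001, 0.427, 0.904, 0.002]
wrist_force: [-1.4, 3.1, 12.1]
finger_gap: 0.0257
```

```bash
python3 - <<'E'
from h import *
im,c=grab('side','pics/side7.png');st()
cv2.imwrite('pics/s7z.png',cv2.resize(im[120:260,240:380,::-1],None,fx=4,fy=4,interpolation=cv2.INTER_CUBIC))
E
```

```text
12.175 r 0.0799 ang 127.95 yaw 129.46941194477355 z 0.0736 F [-1.8  3.8 12.1] gap 0.025562910450653595
```

View pics/s7z.png

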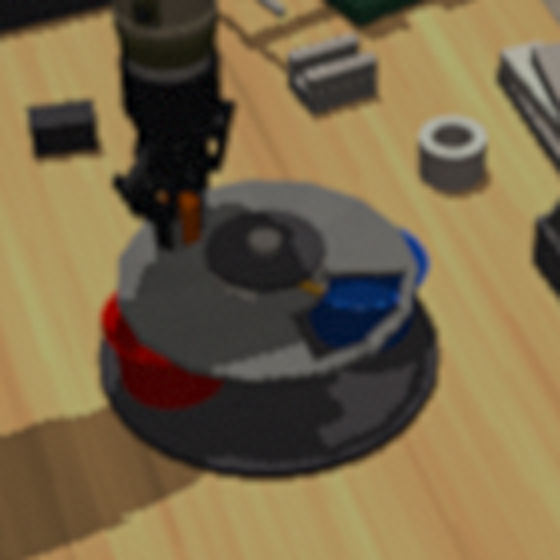

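>>> {"method": "play_rows", "body": {
  "series": "30 -0.03 -0.7 0 0 0 -5;30 -0.03 -0.7 0 0 0 -5;30 -0.03 -0.7 0 0 0 -5;30 -0.03 -0.7 0 0 0 -5;30 -0.03 -0.7 0 0 0 -5;30 -0.03 -0.7 0 0 0 -5;30 0 0 0 0 0 0"
}}

```text
clock: 13.05
tcp_pos: [0.4703, 0.0602, 0.0732]
orientation: [0.0, 0.178, 0.984, 0.001]
wrist_force: [-3.4, 1.1, 12.8]
finger_gap: 0.0254
```

```bash
python3 -c "from h import *;st()"
```

```text
13.05 r 0.0796 ang 158.83 yaw 159.47806252078195 z 0.0732 F [-3.4  1.1 12.8] gap 0.025396226362931484
```

>>> {"method": "play_rows", "body": {
  "series": "30 -0.03 -0.7 0 0 0 -5;30 -0.03 -0.7 0 0 0 -5;30 -0.03 -0.7 0 0 0 -5;30 -0.03 -0.7 0 0 0 -5;30 0 0 0 0 0 0"
}}

```text
clock: 13.68
tcp_pos: [0.465, 0.0323, 0.073]
orientation: [0.0, 0.005, 1.0, 0.0]
wrist_force: [-4.7, 1.4, 11.9]
finger_gap: 0.0256
```

```bash
python3 - <<'E'
from h import *
im,c=grab('wrist','pics/wrist8.png');st()
im2,c=grab('top','pics/top8.png')
cv2.imwrite('pics/w8z.png',np.hstack([cv2.resize(cv2.convertScaleAbs(im[150:350,220:420,::-1],alpha=1.6),(400,400)),cv2.resize(im2[155:255,235:335,::-1],(400,400),interpolation=cv2.INTER_CUBIC)]))
E
```

```text
13.725 r 0.0795 ang 179.39 yaw 179.42955260491814 z 0.073 F [-3.7  1.2 12.7] gap 0.025658252933707725
```

View pics/w8z.png

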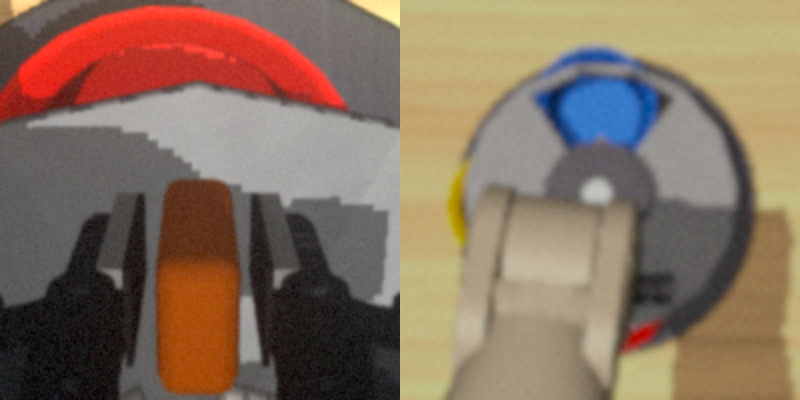

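```bash
python3 - <<'E'
from h import *
c=dict(np.load('pics/top8.png.npz'));A=np.array([.5445,.0315])
f=lambda L:[[235+(x-400)/4,155+y/4] for x,y in L]
def show(n,L,z):
    P=onz(c,f(L),z)[:,:2];v=P-A;print(n,np.hypot(*v.T).round(4),np.degrees(np.arctan2(v[:,1],v[:,0])).round(1))
print('nut',onz(c,f([(598,192)]),.122))
show('win outer corners',[(537,98),(672,98)],.088)
cw=dict(np.load('pics/wrist8.png.npz'))
g=lambda L:[[220+x/2,150+y/2] for x,y in L]
P=onz(cw,g([(198,262),(198,392),(198,327)]),.1285)[:,:2]-A;print('lug',np.hypot(*P.T),np.degrees(np.arctan2(P[:,1],P[:,0]))%360)
im=cv2.imread('pics/top8.png');hsv=cv2.cvtColor(im,cv2.COLOR_BGR2HSV);m=cv2.inRange(hsv,(95,120,40),(130,255,255));m[:150]=0;m[215:]=0;m[:,:240]=0;m[:,330:]=0
M=cv2.moments(m,True);show('blue',[((M['m10']/M['m00']-235)*4+400,(M['m01']/M['m00']-155)*4)],.03)
# tub rim: lighter arc outside
E
```

```text
nut [[0.54658892 0.02894818 0.122     ]]
win outer corners [0.1002 0.1065] [ 31.7 -36.1]
lug [0.09500523 0.06674277 0.08134607] [178.88810873 178.62621995 178.78423649]
blue [0.0884] [1.5]
```

>>> {"method": "play_rows", "body": {
  "series": "30 -0.02 -0.42 0 0 0 -3;30 -0.02 -0.42 0 0 0 -3;30 0 0 0 0 0 0"
}}

```text
clock: 14.15
tcp_pos: [0.4653, 0.0239, 0.0729]
orientation: [0.0, -0.048, 0.999, -0.0]
wrist_force: [-4.6, -0.1, 12.8]
finger_gap: 0.0259
```

```bash
python3 - <<'E'
from h import *
im,c=grab('wrist','pics/wrist9.png');st()
im2,c=grab('top','pics/top9.png')
cv2.imwrite('pics/w9z.png',np.hstack([cv2.resize(cv2.convertScaleAbs(im[150:350,220:420,::-1],alpha=1.6),(400,400)),cv2.resize(im2[155:205,260:310,::-1],(400,400),interpolation=cv2.INTER_CUBIC)]))
E
```

```text
14.2 r 0.0795 ang 185.43 yaw 185.4347768731683 z 0.0729 F [-4.2  1.4 12.3] gap 0.025445323060715095
```

View pics/w9z.png

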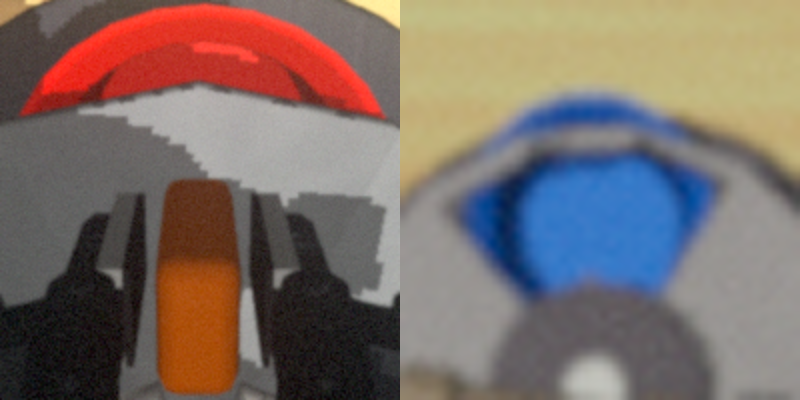

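>>> {"method": "play_rows", "body": {
  "series": "30 0 0 -0.2 0 0 0;30 0 0 -0.2 0 0 0;30 0 0 -0.2 0 0 0;30 0 0 -0.2 0 0 0;30 0 0 -0.2 0 0 0;30 0 0 -0.2 0 0 0;30 0 0 -0.2 0 0 0;30 0 0 0 0 0 0"
}}

```text
clock: 15.25
tcp_pos: [0.4657, 0.0239, 0.0858]
orientation: [0.0, -0.047, 0.999, -0.0]
wrist_force: [-0.6, -0.1, -1.1]
finger_gap: 0.0257
```

```bash
python3 - <<'E'
from h import *
st();im,c=grab('side','pics/side10.png')
a=cv2.imread('pics/side7.png')
cv2.imwrite('pics/s10z.png',cv2.resize(im[120:260,240:380,::-1],None,fx=4,fy=4,interpolation=cv2.INTER_CUBIC))
E
```

```text
15.25 r 0.0792 ang 185.5 yaw 185.41705522257823 z 0.0858 F [-0.6 -0.1 -1.1] gap 0.025675914130598183
```

View pics/s10z.png

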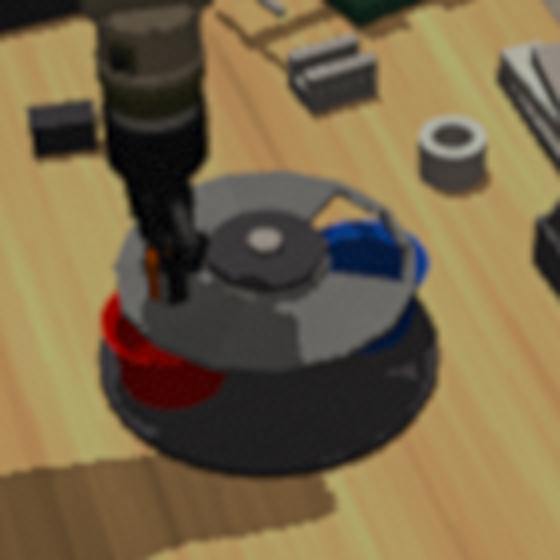

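>>> {"method": "play_rows", "body": {
  "series": "30 0 0 -2 0 0 0;30 0 0 -4 0 0 0;40 0 0 -4 0 0 0;70 0 0 -5 0 0 0;100 0 0 -5 0 0 0"
}}

```text
clock: 15.92
tcp_pos: [0.4653, 0.024, 0.287]
orientation: [-0.0, -0.047, 0.999, -0.0]
wrist_force: [1.4, 0.2, -0.0]
finger_gap: 0.0694
```

```bash
python3 - <<'E'
from h import *
s=st();im,c=grab('wrist','pics/wrist10.png');im2,c2=grab('top','pics/top10.png')
cv2.imwrite('pics/t10z.png',cv2.resize(im2[155:265,240:440,::-1],None,fx=4,fy=4,interpolation=cv2.INTER_CUBIC))
# tip depth
for f,g,a,b in(('pics/wrist0.png.npz',.0855,(225,262),(412,262)),('pics/wrist4.png.npz',.0256,(292,248),(346.5,248))):
    c=dict(np.load(f));o,d=ray(c,[a,b,(320,0)])
    k=g/np.linalg.norm(d[1]-d[0]);R=cv2.Rodrigues(c['rvec'])[0]
    # tool from camera: camera->tool const transform from initial: use mean
    P=k*(d[0]+d[1])/2; cam_t=np.array([.07597,-.00076,-.15573])
    # tool axes for down pose: z down
    print(f,'depth below cam',-P[2],'tool z',-P[2]-.1557)
E
```

```text
15.925 r 0.0795 ang 185.42 yaw 185.41870256077337 z 0.287 F [ 1.4  0.2 -0. ] gap 0.06937151268238596
pics/wrist0.png.npz depth below cam 0.13037869948835334 tool z -0.02532130051164666
pics/wrist4.png.npz depth below cam 0.13568945841540445 tool z -0.02001054158459556
```

View pics/wrist10.png

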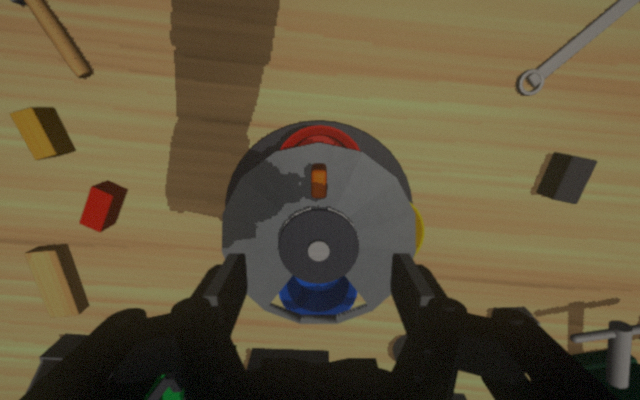

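View pics/t10z.png

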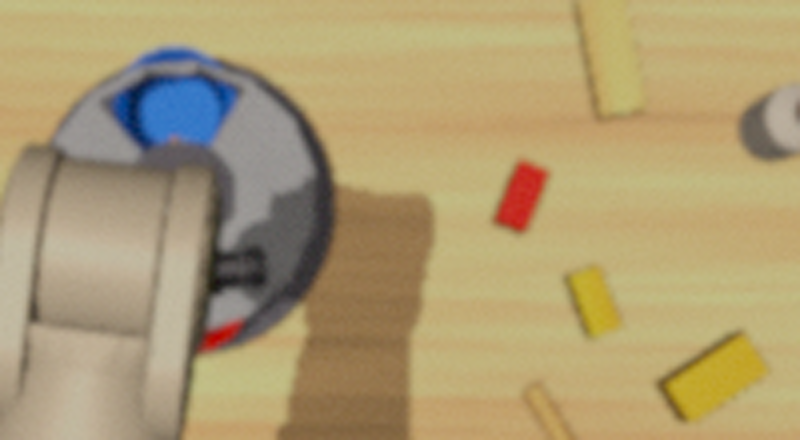

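>>> {"method": "play_rows", "body": {
  "series": "100 0.6 -5.9 0 0 0 0;100 0.6 -5.9 0 0 0 0;100 0.6 -5.9 0 0 0 0;100 0.6 -5.9 0 0 0 0;100 0.7 -5.8 0 0 0 0;100 0.7 -5.8 0 0 0 0;100 0 0 1.5 0 0 10;100 0 0 1.5 0 0 10;100 0 0 1.5 0 0 10;100 0 0 1.5 0 0 10;100 0 0 1.5 0 0 10;100 0 0 1.5 0 0 10"
}}

```text
clock: 17.52
tcp_pos: [0.4607, -0.3298, 0.1943]
orientation: [-0.001, 0.461, 0.887, 0.0]
wrist_force: [-0.1, -0.0, 0.6]
finger_gap: 0.0856
```

>>> {"method": "play_rows", "body": {
  "series": "100 0 0 0 0 0 10;100 0 0 0 0 0 5.4;100 0 0 0 0 0 0"
}}

```text
clock: 17.9
tcp_pos: [0.4607, -0.3298, 0.1949]
orientation: [-0.001, 0.573, 0.82, 0.0]
wrist_force: [-0.3, 0.1, -0.6]
finger_gap: 0.0855
```

```bash
python3 - <<'E'
from h import *
s=get_state();print(s['clock'],s['tcp_pos'],yaw(s),s['finger_gap']);im,c=grab('wrist','pics/wrist11.png');im2,c2=grab('top','pics/top11.png')
cv2.imwrite('pics/t11z.png',cv2.resize(im2[155:265,240:440,::-1],None,fx=4,fy=4,interpolation=cv2.INTER_CUBIC))
E
```

```text
17.9 [ 0.46074084 -0.32979958  0.1948906 ] 110.08009108758122 0.08553014954522449
```

View pics/wrist11.png

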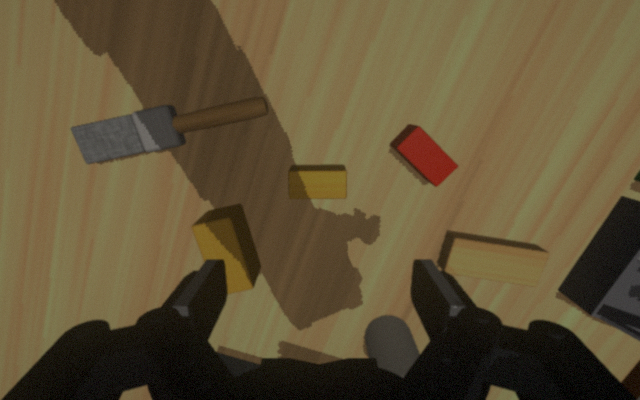

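View pics/t11z.png

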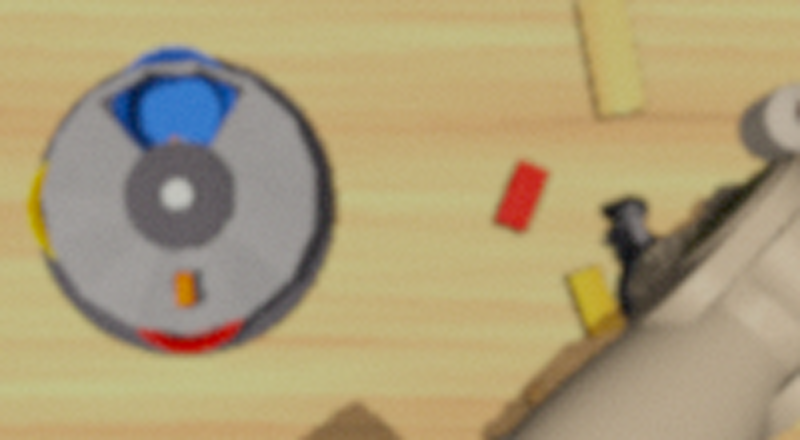

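```bash
python3 - <<'E'
from h import *
c=dict(np.load('pics/wrist11.png.npz'));ct=dict(np.load('pics/top11.png.npz'))
im=cv2.imread('pics/wrist11.png');hsv=cv2.cvtColor(im,cv2.COLOR_BGR2HSV)
m=cv2.inRange(hsv,(18,120,60),(33,255,255));m[:150]=0;m[215:]=0;m[:,:270]=0;m[:,370:]=0
n,l,st_,ce=cv2.connectedComponentsWithStats(m);i=1+st_[1:,4].argmax()
cnt=cv2.findContours((l==i).astype('uint8'),0,1)[0][0].reshape(-1,2);print(st_[i],ce[i])
r=cv2.minAreaRect((onz(c,cnt,.036)[:,:2]*1000).astype('float32'));print(r, 'bench',cv2.minAreaRect((onz(c,cnt,0)[:,:2]*1000).astype('float32'))[1])
print('bottle top px',onz(ct,[[437,185]],.16),onz(ct,[[437,185]],.1))
s=get_state();print(plan(s,[r[0][0]/1000,r[0][1]/1000,.08]))
# lug check
cv2.imwrite('pics/w11z.png',cv2.resize(im[150:220,270:370],None,fx=7,fy=7))
f=lambda L:[[240+x/4,155+y/4] for x,y in L]
A=np.array([.5445,.0315]);P=onz(ct,f([(185,290)]),.138)[0,:2]-A;print('lug',np.hypot(*P),np.degrees(np.arctan2(P[1],P[0]))%360)
P=onz(ct,f([(107,103),(240,95)]),.098)[:,:2]-A;print('win',np.hypot(*P.T),np.degrees(np.arctan2(P[:,1],P[:,0])))
E
```

```text
[ 280  162   68   53 2065] [315.82227603 182.94140436]
((457.7898254394531, -338.19512939453125), (68.30020141601562, 54.85397720336914), 17.61884307861328) bench (76.1101303100586, 61.126373291015625)
bottle top px [[ 0.6060431  -0.47258836  0.16      ]] [[ 0.613778  -0.4901157  0.1      ]]
[-0.68 -0.57 11.53]
lug 0.08038778617727013 187.2548431302555
win [0.09970572 0.10188543] [ 37.06719715 -31.19496567]
```

View pics/w11z.png

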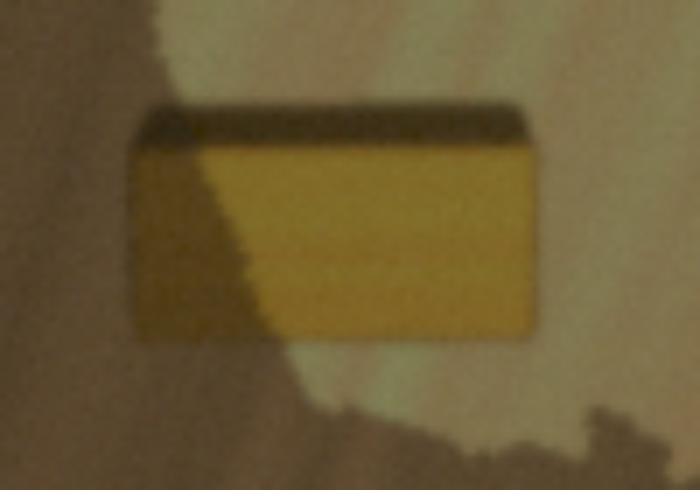

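```bash
python3 - <<'E'
from h import *
c=dict(np.load('pics/wrist11.png.npz'))
P=onz(c,[[270+x/7,150+y/7] for x,y in((135,146),(535,146),(535,340),(135,340))],.036)[:,:2]
print(P,P.mean(0),np.linalg.norm(np.diff(P,axis=0),axis=1),np.degrees(np.arctan2(*(P[1]-P[0])[::-1])),np.degrees(np.arctan2(*(P[2]-P[3])[::-1])))
s=get_state();m=P.mean(0);print(plan(s,[m[0],m[1],.08]))
E
```

```text
[[ 0.42843448 -0.32821894]
 [ 0.48260635 -0.30836867]
 [ 0.49335266 -0.33549765]
 [ 0.43771085 -0.35589544]] [ 0.46052608 -0.33199517] [0.05769424 0.02917987 0.05926281] 20.12441868194262 20.132483647310252
[-0.19 -0.1  11.53]
```

>>> {"method": "play_rows", "body": {
  "series": "100 -0.2 -0.1 4 0 0 0;100 0 0 4 0 0 0;100 0 0 3.5 0 0 0;100 0 0 2 0 0 0;100 0 0 1 0 0 0;100 0 0 0 0 0 0"
}}

```text
clock: 18.75
tcp_pos: [0.4606, -0.3321, 0.0505]
orientation: [-0.0, 0.573, 0.819, 0.0]
wrist_force: [0.2, 0.7, 0.5]
finger_gap: 0.0853
```

```bash
python3 - <<'E'
from h import *
s=get_state();print(s['clock'],s['tcp_pos'],yaw(s),s['finger_gap'],s['wrist_force']);im,c=grab('wrist','pics/wrist12.png');im2,c2=grab('side','pics/side12.png')
cv2.imwrite('pics/12z.png',np.hstack([cv2.resize(cv2.convertScaleAbs(im[170:370,200:440,::-1],alpha=1.6),(480,400)),cv2.resize(im2[250:350,260:340,::-1],(320,400),interpolation=cv2.INTER_CUBIC)]))
E
```

```text
18.75 [ 0.46057511 -0.33207623  0.0505267 ] 110.05119762727307 0.08534819475451451 [0.18244243 0.71487944 0.53926923]
```

View pics/12z.png

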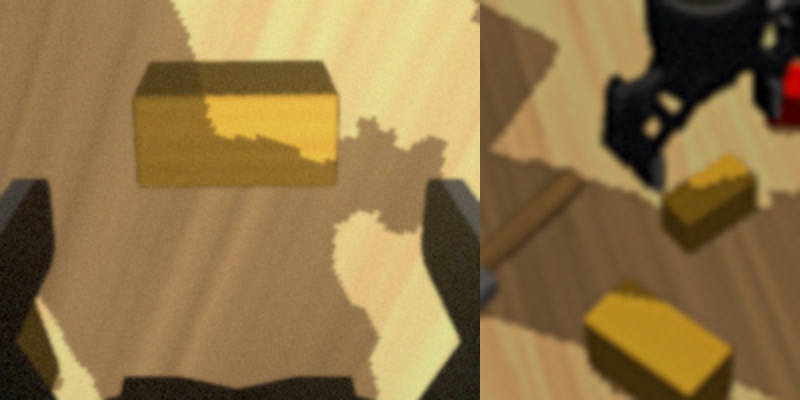

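>>> {"method": "play_rows", "body": {
  "series": "100 0 0 1 0 0 0;100 0 0 1 0 0 0;100 0 0 1 0 0 0;100 0 0 0 0 0 0"
}}

```text
clock: 19.35
tcp_pos: [0.46, -0.3315, 0.0196]
orientation: [-0.001, 0.573, 0.819, 0.0]
wrist_force: [-0.4, 0.1, 0.0]
finger_gap: 0.0855
```

```bash
python3 - <<'E'
from h import *
s=get_state();print(s['clock'],s['tcp_pos'],yaw(s),s['finger_gap'],s['wrist_force']);im,c=grab('wrist','pics/wrist13.png');im2,c2=grab('side','pics/side13.png')
cv2.imwrite('pics/13z.png',np.hstack([cv2.resize(cv2.convertScaleAbs(im[170:370,200:440,::-1],alpha=1.6),(480,400)),cv2.resize(im2[250:350,260:340,::-1],(320,400),interpolation=cv2.INTER_CUBIC)]))
E
```

```text
19.35 [ 0.45998167 -0.33148421  0.01959196] 110.02238295201518 0.08553245309093377 [-0.39740761  0.05803265  0.04426185]
```

View pics/13z.png

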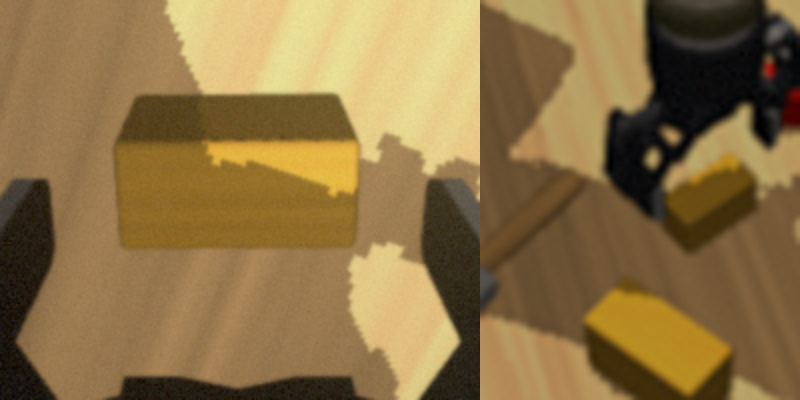

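>>> {"method": "play_rows", "body": {
  "series": "100 0 0 0.5 0 0 0;100 0 0 0.5 0 0 0;100 0 0 0.3 0 0 0;100 0 0 0 0 0 0"
}}

```text
clock: 19.95
tcp_pos: [0.4606, -0.332, 0.0075]
orientation: [-0.0, 0.573, 0.819, 0.0]
wrist_force: [-0.7, 0.0, -0.2]
finger_gap: 0.0856
```

```bash
python3 - <<'E'
from h import *
s=get_state();print(s['clock'],s['tcp_pos'],yaw(s),s['finger_gap'],s['wrist_force']);im,c=grab('wrist','pics/wrist14.png');im2,c2=grab('side','pics/side14.png')
cv2.imwrite('pics/14z.png',np.hstack([cv2.resize(cv2.convertScaleAbs(im[170:370,200:440,::-1],alpha=1.6),(480,400)),cv2.resize(im2[250:350,260:340,::-1],(320,400),interpolation=cv2.INTER_CUBIC)]))
E
```

```text
19.95 [ 0.46056259 -0.33204458  0.00753603] 110.02147392420426 0.08561027651473227 [-0.72021022  0.02331897 -0.24021461]
```

View pics/14z.png

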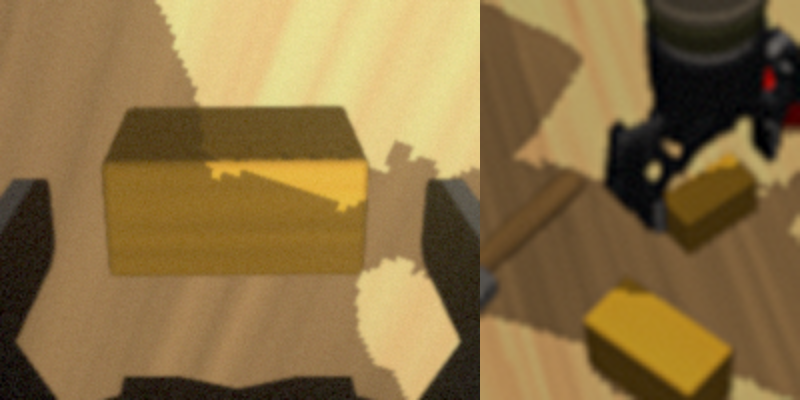

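>>> {"method": "play_rows", "body": {
  "series": "100 0 0 0.5 0 0 0;100 0 0 0.5 0 0 0;100 0 0 0.4 0 0 0;100 0 0 0 0 0 0"
}}

```text
clock: 20.55
tcp_pos: [0.4604, -0.3319, -0.0067]
orientation: [-0.001, 0.573, 0.819, 0.0]
wrist_force: [0.5, -0.4, 0.3]
finger_gap: 0.0856
```

>>> {"method": "play_rows", "body": {
  "series": "60 0 0 0 0 0 0;60 0 0 0 0 0 0;60 0 0 0 0 0 0;60 0 0 0 0 0 0",
  "newtons": 60
}}

```text
clock: 21.05
tcp_pos: [0.4611, -0.3326, -0.0056]
orientation: [0.001, 0.573, 0.819, -0.0]
wrist_force: [0.6, -0.1, 3.5]
finger_gap: 0.0591
```

```bash
python3 - <<'E'
from h import *
s=get_state();print(s['clock'],s['tcp_pos'],yaw(s),s['finger_gap'],s['wrist_force']);im,c=grab('wrist','pics/wrist15.png');im2,c2=grab('side','pics/side15.png')
cv2.imwrite('pics/15z.png',np.hstack([cv2.resize(cv2.convertScaleAbs(im[170:370,200:440,::-1],alpha=1.6),(480,400)),cv2.resize(im2[250:350,260:340,::-1],(320,400),interpolation=cv2.INTER_CUBIC)]))
E
```

```text
21.05 [ 0.46109558 -0.33260592 -0.00563167] 110.02245769972322 0.0591034680115418 [ 0.60035299 -0.13503817  3.4846246 ]
```

View pics/15z.png

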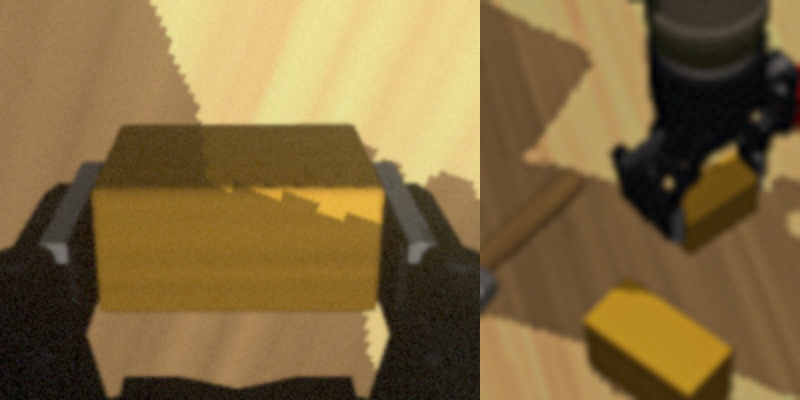

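>>> {"method": "play_rows", "body": {
  "series": "85 0 0 0 0 0 0;85 0 0 0 0 0 0;85 0 0 -0.8 0 0 0;85 0 0 -0.9 0 0 0;85 0 0 0 0 0 0;60 0 0 0 0 0 0;60 0 0 0 0 0 0;60 0 0 0 0 0 0;60 0 0 0 0 0 0",
  "newtons": 60
}}

```text
clock: 22.28
tcp_pos: [0.4612, -0.3326, 0.0118]
orientation: [0.001, 0.573, 0.819, -0.0]
wrist_force: [-1.4, 1.4, 6.6]
finger_gap: 0.0582
```

>>> {"method": "play_rows", "body": {
  "series": "60 0 0 -1 0 0 0;60 0 0 -2 0 0 0;60 0 0 0 0 0 0"
}}

```text
clock: 22.65
tcp_pos: [0.4615, -0.3329, 0.042]
orientation: [0.001, 0.573, 0.819, -0.0]
wrist_force: [0.1, -0.5, -3.7]
finger_gap: 0.0579
```

```bash
python3 - <<'E'
from h import *
s=get_state();print(s['clock'],s['tcp_pos'],yaw(s),s['finger_gap'],s['wrist_force']);im,c=grab('wrist','pics/wrist16.png');im2,c2=grab('side','pics/side16.png')
cv2.imwrite('pics/16z.png',np.hstack([cv2.resize(cv2.convertScaleAbs(im[170:370,200:440,::-1],alpha=1.6),(480,400)),cv2.resize(im2[250:350,260:340,::-1],(320,400),interpolation=cv2.INTER_CUBIC)]))
E
```

```text
22.65 [ 0.46152597 -0.33291931  0.04200452] 110.02578710086928 0.05789733967321845 [ 0.12482348 -0.49685802 -3.65791824]
```

View pics/16z.png

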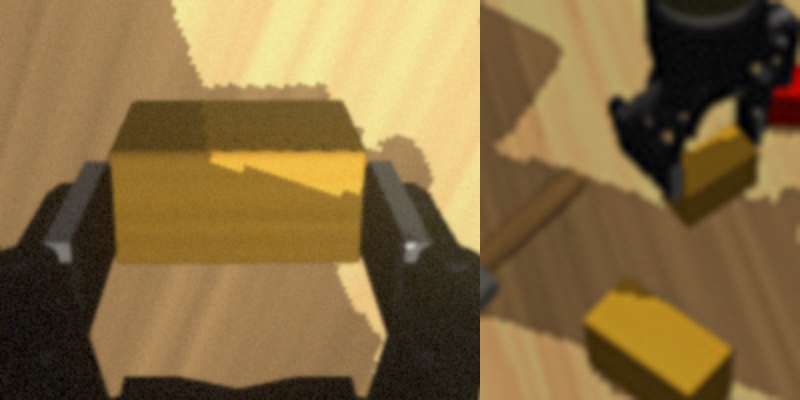

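>>> {"method": "play_rows", "body": {
  "series": "60 0 0 -4 0 0 0;60 0 0 -5 0 0 0;60 0 0 -5 0 0 0;60 0 0 -5 0 0 0;60 3.7 3.5 0 0 0 0;60 3.7 3.5 0 0 0 0;60 3.7 3.5 0 0 0 0;60 3.7 3.5 0 0 0 0;60 3.7 3.5 0 0 0 0;60 3.7 3.5 0 0 0 0;60 3.6 3.5 0 0 0 0;60 3.6 3.4 0 0 0 0"
}}

```text
clock: 24.25
tcp_pos: [0.6223, 0.0411, 0.2293]
orientation: [-0.001, 0.573, 0.819, -0.001]
wrist_force: [1.2, -1.3, -3.4]
finger_gap: 0.0575
```

>>> {"method": "play_rows", "body": {
  "series": "60 0 0 0 0 0 -10;60 0 0 0 0 0 -10;60 0 0 0 0 0 -10;60 0 0 0 0 0 -10;60 0 0 0 0 0 -10;60 0 0 0 0 0 -10;60 0 0 0 0 0 -10;60 0 0 0 0 0 -5;60 0 0 0 0 0 0"
}}

```text
clock: 25.38
tcp_pos: [0.6217, 0.0395, 0.2294]
orientation: [-0.001, -0.043, 0.999, 0.0]
wrist_force: [0.0, 0.4, -2.8]
finger_gap: 0.058
```

```bash
python3 - <<'E'
from h import *
s=get_state();print(s['clock'],s['tcp_pos'],yaw(s)%360,s['finger_gap'],s['wrist_force']);im,c=grab('wrist','pics/wrist17.png')
print(plan(s,[.623,.0385,.14]))
E
```

```text
25.375 [0.62172732 0.03952586 0.22941857] 184.96142165404612 0.05802346137805844 [ 8.24838633e-04  3.99423332e-01 -2.76373589e+00]
[-0.14 -0.12  8.94]
```

View pics/wrist17.png

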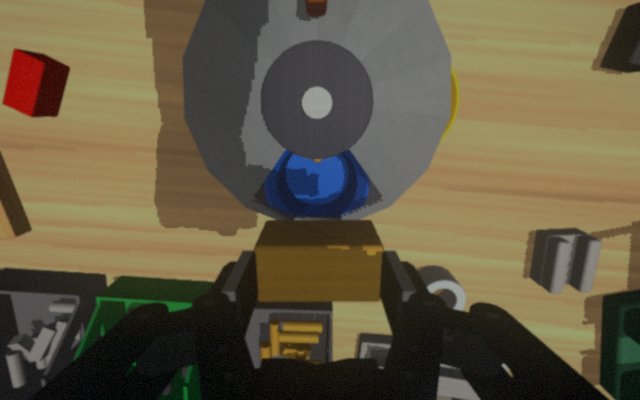

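```bash
python3 - <<'E'
from h import *
c=dict(np.load('pics/wrist17.png.npz'))
A=onz(c,[[317,102]],.122)[0];print('nut',A)
W=onz(c,[[254,201],[382,199]],.098);v=W-A;print(W,np.hypot(v[:,0],v[:,1]),np.degrees(np.arctan2(v[:,1],v[:,0])))
L=onz(c,[[316,-0]],.138)-A;print('lug dir',np.degrees(np.arctan2(L[0,1],L[0,0]))%360)
E
```

```text
nut [0.54404016 0.03235988 0.122     ]
[[ 0.63804045 -0.01960699  0.098     ]
 [ 0.62554848  0.10099034  0.098     ]] [0.10740862 0.10655396] [-28.93545776  40.09756336]
lug dir 185.4382143050387
```

>>> {"method": "play_rows", "body": {
  "series": "60 -0.1 0 3 0 0 0;60 0 0 3 0 0 0;60 0 0 3 0 0 0;60 0 0 1 0 0 0;60 0 0 0 0 0 0"
}}

```text
clock: 26.05
tcp_pos: [0.6228, 0.0396, 0.1303]
orientation: [-0.001, -0.043, 0.999, 0.0]
wrist_force: [-1.0, 0.1, -3.2]
finger_gap: 0.058
```

```bash
python3 - <<'E'
from h import *
s=get_state();print(s['clock'],s['tcp_pos'],yaw(s)%360,s['finger_gap'],s['wrist_force']);im,c=grab('wrist','pics/wrist18.png');im2,c2=grab('side','pics/side18.png')
cv2.imwrite('pics/18z.png',np.hstack([cv2.resize(cv2.convertScaleAbs(im[140:340,200:440,::-1],alpha=1.6),(480,400)),cv2.resize(im2[130:230,290:370,::-1],(320,400),interpolation=cv2.INTER_CUBIC)]))
E
```

```text
26.05 [0.62278065 0.03961575 0.13029886] 184.9842661608594 0.05796944611717983 [-0.98149358  0.13414276 -3.19209688]
```

View pics/18z.png

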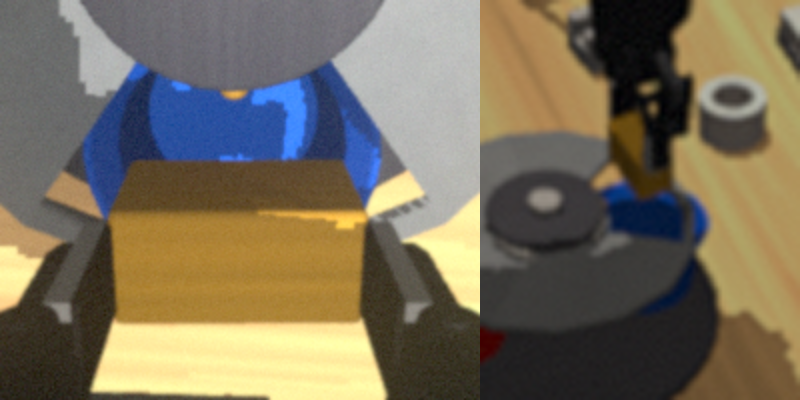

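>>> {"method": "play_rows", "body": {
  "series": "60 0 0 1 0 0 0;60 0 0 1 0 0 0;60 0 0 0.5 0 0 0;60 0 0 0 0 0 0"
}}

```text
clock: 26.65
tcp_pos: [0.6227, 0.0396, 0.1051]
orientation: [-0.001, -0.044, 0.999, 0.0]
wrist_force: [-0.5, 0.6, -3.4]
finger_gap: 0.0578
```

```bash
python3 - <<'E'
from h import *
s=get_state();print(s['clock'],s['tcp_pos'],yaw(s)%360,s['finger_gap'],s['wrist_force']);im,c=grab('wrist','pics/wrist19.png');im2,c2=grab('side','pics/side19.png')
cv2.imwrite('pics/19z.png',np.hstack([cv2.resize(cv2.convertScaleAbs(im[140:340,200:440,::-1],alpha=1.6),(480,400)),cv2.resize(im2[130:230,290:370,::-1],(320,400),interpolation=cv2.INTER_CUBIC)]))
E
```

```text
26.65 [0.62267829 0.03960537 0.10507513] 185.01995735265797 0.05781741699883022 [-0.50551385  0.59754637 -3.38293743]
```

View pics/19z.png

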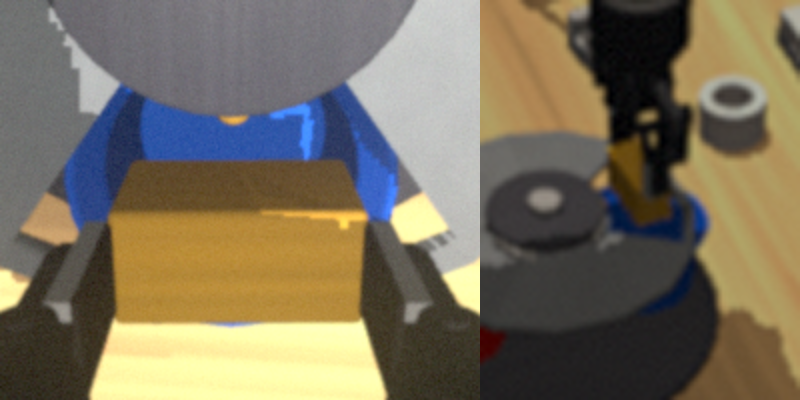

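>>> {"method": "play_rows", "body": {
  "series": "60 0 0 0.6 0 0 0;60 0 0 0 0 0 0;100 0 0 0 0 0 0;100 0 0 0 0 0 0;100 0 0 0 0 0 0;100 0 0 0 0 0 0;100 0 0 0 0 0 0"
}}

```text
clock: 27.62
tcp_pos: [0.6233, 0.0396, 0.1]
orientation: [0.0, -0.044, 0.999, -0.0]
wrist_force: [-0.9, -0.1, 0.3]
finger_gap: 0.0854
```

>>> {"method": "play_rows", "body": {
  "series": "100 0 0 -2 0 0 0;100 0 0 -4 0 0 0;100 0 0 -5 0 0 0;100 0 0 -4 0 0 0;100 4 0 0 0 0 0;100 4 0 0 0 0 0;100 4 0 0 0 0 0;100 0 0 0 0 0 0"
}}

```text
clock: 28.62
tcp_pos: [0.5011, 0.0292, 0.2504]
orientation: [-0.0, -0.044, 0.999, -0.0]
wrist_force: [0.5, 0.4, 0.2]
finger_gap: 0.0856
```

```bash
python3 - <<'E'
from h import *
s=get_state();print(s['clock'],s['tcp_pos'],yaw(s)%360,s['finger_gap'],s['wrist_force']);im,c=grab('wrist','pics/wrist20.png');im2,c2=grab('side','pics/side20.png');im3,_=grab('top','pics/top20.png')
cv2.imwrite('pics/20z.png',np.hstack([cv2.resize(im2[130:250,250:370,::-1],(400,400),interpolation=cv2.INTER_CUBIC),cv2.resize(im3[155:255,235:335,::-1],(400,400),interpolation=cv2.INTER_CUBIC)]))
E
```

```text
28.625 [0.50110831 0.0292325  0.25037367] 185.00804296619575 0.08562557268065865 [0.54788123 0.43324431 0.20652186]
```

View pics/20z.png

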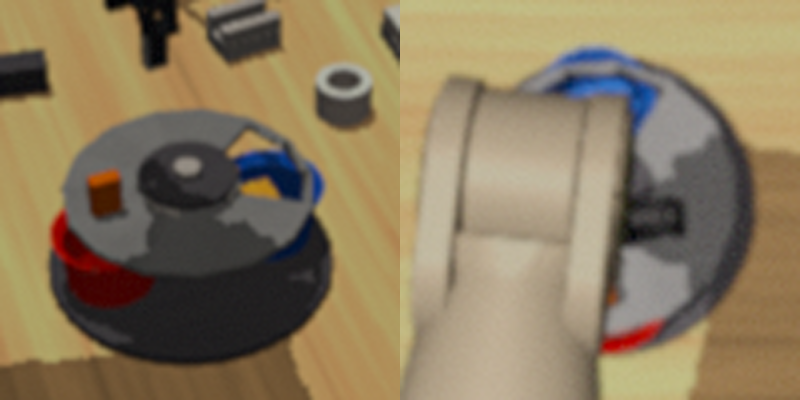

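View pics/wrist20.png

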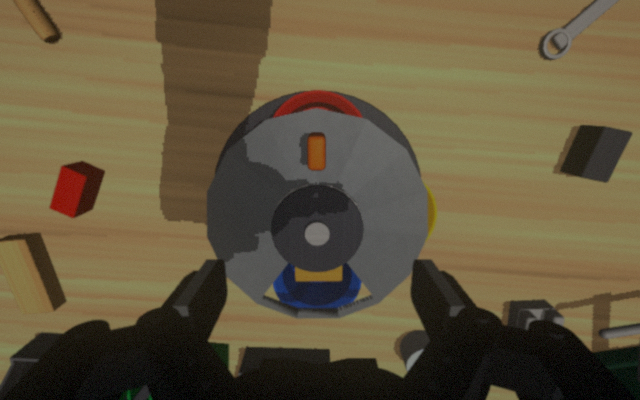

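>>> {"method": "play_rows", "body": {
  "series": "100 -2 -5 -1 0 0 0;100 -2 -5 -1 0 0 0;100 -2 -5 -1 0 0 0;100 -2 -5 0 0 0 0;100 0 -3 0 0 0 0;100 0 0 0 0 0 0"
}}

```text
clock: 29.52
tcp_pos: [0.6047, -0.1958, 0.2781]
orientation: [-0.001, -0.042, 0.999, 0.0]
wrist_force: [-0.5, -0.7, -0.2]
finger_gap: 0.0853
```

```bash
python3 - <<'E'
from h import *
s=get_state();print(s['clock'],s['tcp_pos'],s['wrist_force']);im,c=grab('wrist','pics/wrist21.png');im2,c2=grab('side','pics/side21.png');im3,c3=grab('top','pics/top21.png')
cv2.imwrite('pics/21z.png',np.hstack([cv2.resize(im2[160:220,300:360,::-1],(400,400),interpolation=cv2.INTER_CUBIC),cv2.resize(im3[155:255,235:335,::-1],(400,400),interpolation=cv2.INTER_CUBIC)]))
print(proj(c,[.624,.039,.05]),proj(c3,[.624,.039,.05]),proj(c2,[.624,.039,.05]))
E
```

```text
29.525 [ 0.60470196 -0.19575866  0.27809152] [-0.52902104 -0.70384127 -0.23851322]
[[502.38126345 199.79627058]] [[283.11344352 182.71387813]] [[329.59370816 189.92714448]]
```

View pics/21z.png

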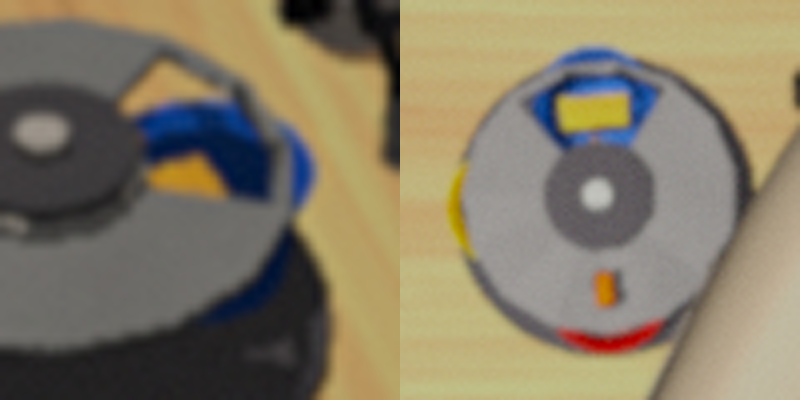

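View pics/wrist21.png

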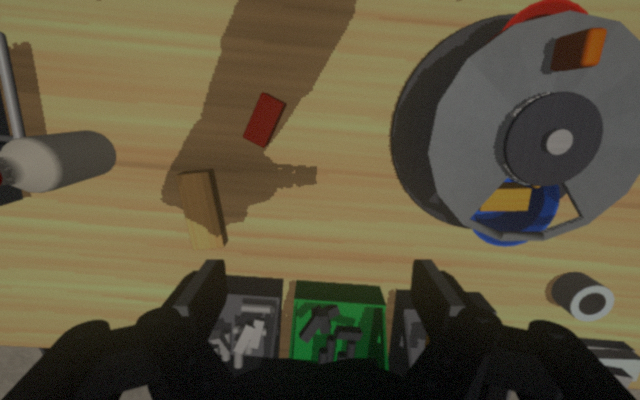

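```bash
python3 - <<'E'
from h import *
import numpy as np
for f in('side0','side6','side21'):
    im=cv2.imread(f'pics/{f}.png').astype(int)
    # back rim of the cap: wood->grey edge, saturation profile
    S=cv2.cvtColor(im.astype('uint8'),cv2.COLOR_BGR2HSV)[...,1].astype(float)
    e=[]
    for u in range(302,312):
        p=cv2.resize(S[155:175,u:u+1],(1,200),interpolation=cv2.INTER_LINEAR)[:,0]
        e.append(155+np.argmax(p<80)/10)
    print(f,np.round(e,1),np.mean(e))
c=dict(np.load('pics/top21.png.npz'));f=lambda L:[[235+(x-400)/4,155+y/4] for x,y in L]
A=onz(c,f([(597,194)]),.122)[0];W=onz(c,f([(525,103),(663,93)]),.098)-A;a=np.degrees(np.arctan2(W[:,1],W[:,0]));print('win',a,a.mean())
L=onz(c,f([(604,290)]),.138)[0]-A;print('lug',np.degrees(np.arctan2(L[1],L[0]))%360,np.hypot(*L[:2]))
E
```

```text
side0 [163.1 162.9 162.8 162.7 162.8 162.9 163.  163.  163.  163. ] 162.92000000000002
side6 [155.8 155.  155.  155.  155.  155.  155.  164.7 164.8 164.8] 158.01
side21 [163.2 163.2 163.2 163.  163.  162.9 162.8 162.8 162.8 162.8] 162.96999999999997
win [ 38.7615758  -31.19286356] 3.7843561238611816
lug 185.41093080110585 0.08052320630901186
```

Cap back at its original height (rim row 162.97 against 162.92 at the start, about 164.8 when pressed). The window is at about 4–5.5° and the tub at about 5°. The brass lies flat in the blue tub, and the robot is clear.

```bash
python3 -c "
from workcell import workorder;print(workorder.hand_in())"
```

```text
the job is handed in; nothing more can be done
None
```

I set the stand to take brass, put the brass offcut in the blue tub, and handed the job in at about 29.7 s. The hand-in gives no verdict.

**What I did:** I straddled the orange lug loosely with the fingers and pressed the cap down. The wrist read about 13 N at most. I turned the cap about 86° counter-clockwise and let it up over the blue tub. Then I gripped the smaller brass block by its ends and lowered it into the window. I let it drop there and moved the arm clear.

**Last checks:**
- **Cap height:** it is fully up. Its rim sits at row 162.97 in the side view, against 162.92 at the start and about 164.8 when pressed.
- **Window position:** it measured between 3.8° and 5.4° about the stand's axis, against about 5° for the blue tub. The worst case is roughly 2 mm off at the window's radius, and the limit is 12 mm.
- **Offcut:** it lies flat in the blue tub. In the top view its centre is within half a pixel of where the tub's centre should appear.
- **Robot:** it was touching nothing, with the wrist force below 1 N. I saw nothing else on the bench displaced in the pictures, but I did not measure it.

**What disagreed:**
- **Fingertips:** they did not reach as far as the text says. At 30 % opening they touched the cap about 13 mm behind the reported TCP, not 19 mm ahead of it, so I found contact by force and pictures.
- **First grip:** it took the offcut too low, so I let go, rose 17 mm and gripped again.
- **Angles:** single angle readings from the top camera scattered by about 2°.

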